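# Sort out mixed support bars so a housing sits level on the drilling plate

## Robot

A 6-joint arm with a two-finger parallel gripper is mounted at the origin on a cart in front of the work surface, level with it; the furniture and walls round the work are solid. World frame = base frame: x ahead of the robot, y to its left, z up, the work surface at z = 0. Lengths are in m, angles in degrees, forces in N, time in s.
With the tool pointing down it reaches from about 0.325 to 0.9 m from the base axis. Payload 6.1 kg.
Tool frame: the origin (TCP) lies between the finger pads; the fingertips stand 8 mm ahead of it and the grasp point (between the pads) lies 11 mm behind it (r.tip_reach is the distance from the TCP to the fingertips, in m); z points along the fingers, y is the line along which they close (so a half turn about z gives the same grasp; the last joint's range is limited). The gripper opens to 87 mm and grips with 3 to 60 N. Pads are 19 mm wide; open, the fingers measure 117 mm over their backs; the gripper's body (75 mm by 190 mm) begins 51 mm behind the grasp point.
Start: joints at [-70.766, 12.628, 87.462, -0, 79.91, -7.225], TCP at [0.278, -0.56, 0.192] pointing down, gripper open.
Joint ranges: [-170.65, 170.65], [-52.31, 119.04], [5.05, 147.46], [-71.25, 251.25], [11.57, 151.72], [-153.62, 153.62]. Speed limits (degrees/s): [147.25, 147.25, 172.46, 180, 180, 180].

## Interface

Orientations are given as a 3x3 rotation matrix whose columns are the frame's x, y, z axes.
In Python, from plant import status, eyes, ticket, r gives the robot as it stands.
- The arm moves only by the tool jog_arm, never from a script. Its argument "steps" is a list of rows, each an object with "slide": the shift along the tool's x, y, z in m, a list of three; "dr": the turn, a rotation vector about the tool's x, y, z in rad, a list of three; "jaw": the closure in counts, from 0 (fully open) to 255 (shut). In form: [{"slide": [dx, dy, dz], "dr": [wx, wy, wz], "jaw": jaw}, ...]. A call has 1 to 20 rows; each row is the pose to reach, as a shift and turn from the pose commanded when the call began, along the tool's axes at that moment; what a row does not reach only later rows make up. A row lasts 1/12 s, in which the tool goes at most 41.7 mm and 7.16 degrees, less where a joint would pass 70% of its speed; a pose out of reach is approached as far as the arm can. A call with a gripper value outside its range is refused whole. The fingers move at their own pace and stop on an object; the grip force is fixed at half the most. Time passes only in rows, so rows that repeat a pose let the fingers close. It gives the time, the measured TCP pose, the force, the opening and the grip force at its end, in the units of the state.
- status.read_state(): the state, without advancing time (a new reading comes with each control period).
- eyes.get_image(name): name is "side" or "top" or "wrist"; returns a dict with "img" (384x512x3 uint8, red, green, blue), "depth" (384x512 float32, m along the optical axis (not along the pixel's ray), 0 where there is no reading), "fx", "fy", "cx", "cy" (pixels), "dist" ([k1, k2, p1, p2, k3] as OpenCV has them; the pictures are not rectified), "world_from_camera" (4x4, takes a point from camera to world coordinates); the wrist camera has in their place "mount" (4x4, takes a point from camera to tool coordinates, whose origin is the TCP and whose axes are the flange's). Camera axes: x right, y up, looking along -z (the intrinsics and any distortion apply to the point x, -y, -z); pixel columns grow to the right and rows downward; lengths in m; the calibration is good to about 2 mm. A picture is of the moment at which its call begins: read the wrist's pose just before it.
- ticket.sign_off(): hands the job in; it is judged then, once.
The state is a dict: "time_s": time; "joint_positions": joint angles; "dq": joint speeds; "tau": joint torques, N m; "position": TCP position; "ee_rot": TCP orientation; "wrist_force": force on the tool from outside, world axes, zero at the start; "moment": the same for the moment, N m; "finger_gap": finger opening in m; "finger_force": force on a finger pad.
Only numpy, scipy, OpenCV 4.12 (cv2) and the standard library are available. Lean on these libraries where they do the work, as an engineer would, in place of code of your own. Each camera call takes 0.05 s, during which the arm holds its last target. There are 200 camera calls.

## Task

The bearing housing leans on the drilling plate because the bars under it are a mixed pair, and the other odd pair is in the wooden stand. Take the housing off, exchange the wrong bars so that both black bars lie in the plate's two tracks and both bright bars in the stand's two tracks, each bar down in its track and about mid-length, and set the housing back level across the black bars, square to them, with its bore over the plate's hole. The blue mat is free for putting things down on the way.

Things in the scene. Friction and masses are not known exactly. Their poses are not given: they have to be found in the camera images.
- plate: Fixed steel drilling plate, 200 x 140 mm (x by y), 13 mm high, bright on top with darker track floors. Origin: centre of its underside, z up. Two open-ended tracks run along its x at y = +34 and -34 mm: floor 24 mm wide at z = 10 mm, sides sloping out to a 30 mm mouth at the top, z = 13 mm. A 26 mm drill-clearance hole goes through its centre.
- stand: Fixed wooden storage stand for the bars not in use, 200 x 140 mm (x by y), 13 mm high. Origin: centre of its underside, z up. Two open-ended tracks run along its x at y = +34 and -34 mm: floor 24 mm wide at z = 10 mm, sides sloping out to a 30 mm mouth at the top, z = 13 mm. 
- mat: Fixed blue foam bench mat, 240 x 170 mm (x by y), 8 mm thick, empty at the start: room to put things down. Origin: centre of its underside. Plate, stand and mat lie side by side, x axes roughly away from the robot; which is left, middle or right differs. Among them lie small things up to 25 mm high; a carton stands behind the left place, from 0.58 m ahead.
- black_1_mid (a point): Black square steel bar, 17 x 17 mm, 250 mm long, 0.55 kg. The point is its centre (half-way up and along); its length runs along its own y, z up. Same as black_2, interchangeable. At the start it lies in one track of the plate, about mid-length; which track differs.
- black_2_mid (a point): Black square steel bar, 17 x 17 mm, 250 mm long, 0.55 kg. The point is its centre (half-way up and along); its length runs along its own y, z up. Same as black_1, interchangeable. At the start it lies in one track of the stand, about mid-length; which track differs.
- bright_1_mid (a point): Bright silvery square steel bar, 12 x 12 mm, 120 mm long, 0.10 kg. The point is its centre (half-way up and along); its length runs along its own y, z up. Same as bright_2, interchangeable. At the start it lies in one track of the plate, about mid-length; which track differs.
- bright_2_mid (a point): Bright silvery square steel bar, 12 x 12 mm, 120 mm long, 0.10 kg. The point is its centre (half-way up and along); its length runs along its own y, z up. Same as bright_1, interchangeable. At the start it lies in one track of the stand, about mid-length; which track differs.
- housing_mid (a point): Aluminium bearing housing, 50 (x) by 100 (y) by 36 mm high, about 0.4 kg, upright 24 mm bore in the middle, 9 mm hole near each end. The point is its centre, half-way up. At the start it lies across the bars on the plate, leaning 4 degrees to one end; its faces 50 mm apart stay upright: grasp there. Level on the black bars its centre is 45 mm above the bench.

How it is judged (in metres and radians):
At the end, for the whole second after the job is handed in: Black bars: one flat in each plate track, within 20 mm of mid-length, 0.07 rad; bright bars: one flat in each stand track, within 30 mm, 0.12 rad (all 8 mm sideways); housing on the black bars, bore within 12 mm of the plate hole, level to 0.03 rad, square to 0.12 rad; all released, at rest (((x of black_1_mid in the frame of plate between -0.02 and 0.02 m and y of black_1_mid in the frame of plate between 0.026 and 0.042 m and z of black_1_mid in the frame of plate between 0.0167 and 0.0203 m and angle between the y axis of each of black_1_mid, black_2_mid and the x axis of plate, either way round below 0.07 rad and x of black_2_mid in the frame of plate between -0.02 and 0.02 m and y of black_2_mid in the frame of plate between -0.042 and -0.026 m and z of black_2_mid in the frame of plate between 0.0167 and 0.0203 m) or (x of black_1_mid in the frame of plate between -0.02 and 0.02 m and y of black_1_mid in the frame of plate between -0.042 and -0.026 m and z of black_1_mid in the frame of plate between 0.0167 and 0.0203 m and angle between the y axis of each of black_1_mid, black_2_mid and the x axis of plate, either way round below 0.07 rad and x of black_2_mid in the frame of plate between -0.02 and 0.02 m and y of black_2_mid in the frame of plate between 0.026 and 0.042 m and z of black_2_mid in the frame of plate between 0.0167 and 0.0203 m)) and ((x of bright_1_mid in the frame of stand between -0.03 and 0.03 m and y of bright_1_mid in the frame of stand between 0.026 and 0.042 m and z of bright_1_mid in the frame of stand between 0.0142 and 0.0178 m and angle between the y axis of each of bright_1_mid, bright_2_mid and the x axis of stand, either way round below 0.12 rad and x of bright_2_mid in the frame of stand between -0.03 and 0.03 m and y of bright_2_mid in the frame of stand between -0.042 and -0.026 m and z of bright_2_mid in the frame of stand between 0.0142 and 0.0178 m) or (x of bright_1_mid in the frame of stand between -0.03 and 0.03 m and y of bright_1_mid in the frame of stand between -0.042 and -0.026 m and z of bright_1_mid in the frame of stand between 0.0142 and 0.0178 m and angle between the y axis of each of bright_1_mid, bright_2_mid and the x axis of stand, either way round below 0.12 rad and x of bright_2_mid in the frame of stand between -0.03 and 0.03 m and y of bright_2_mid in the frame of stand between 0.026 and 0.042 m and z of bright_2_mid in the frame of stand between 0.0142 and 0.0178 m)) and horizontal distance between housing_mid and plate below 0.012 m and angle between housing_mid's own z axis and vertical below 0.03 rad and angle between the y axis of housing_mid and the y axis of plate, either way round below 0.12 rad and z of housing_mid in the frame of plate between 0.042 and 0.048 m and linear speed of each of housing, black_1, black_2, bright_1, bright_2 below 0.02 m/s); the robot touches nothing.
It also fails if it takes over 125 s, if anything falls off the work surface, if the arm or the gripper's body presses on something with over 40 N, if the wrist force passes 120 N, or if a joint passes its speed limit or range.

## Working session

There is one attempt and no reset: what is moved stays moved. The work goes in short steps, Python scripts to look and compute and a tool call to move; the robot and the scene stay as the last step left them, time stands still between calls to the robot, and variables do not carry over. Pictures are saved under pics/ and viewed, at most 14 in all, crops included, and the job is handed in when it is done.

Besides the shell and the picture viewer there is one more tool, called in YAML: its name, and indented under it one key for each argument. jog_arm: Moves the arm, as the interface text tells. Its arguments: {"type":"object","properties":{"steps":{"type":"array","items":{"type":"object","properties":{"slide":{"type":"array","items":{"type":"number"}},"dr":{"type":"array","items":{"type":"number"}},"jaw":{"type":"number"}}}}},"required":["steps"]}

```bash
mkdir -p pics; ls
cat > h.py <<'E'
import numpy as np, cv2
from plant import status, eyes, ticket, r
def snap(name, tag):
    s=status.read_state(); d=eyes.get_image(name)
    if name=='wrist':
        T=np.eye(4); T[:3,:3]=np.array(s['ee_rot']); T[:3,3]=s['position']
        d['world_from_camera']=T@np.array(d['mount'])
    cv2.imwrite(f'pics/{tag}.png', d['img'][:,:,::-1])
    np.savez(f'pics/{tag}.npz', **{k:np.array(v) for k,v in d.items()})
    return d
def load(tag): return np.load(f'pics/{tag}.npz')
def rays(d,uv):
    K=np.array([[d['fx'],0,d['cx']],[0,d['fy'],d['cy']],[0,0,1]],float)
    p=cv2.undistortPoints(np.array(uv,float).reshape(-1,1,2),K,np.array(d['dist'],float)).reshape(-1,2)
    T=np.array(d['world_from_camera']); v=np.c_[p[:,0],-p[:,1],-np.ones(len(p))]
    return T[:3,3], v@T[:3,:3].T
def onplane(d,uv,z):
    o,v=rays(d,uv); t=(z-o[2])/v[:,2]; return o+v*t[:,None]
def bydepth(d,uv):
    o,v=rays(d,uv); uv=np.array(uv,int).reshape(-1,2); return o+v*d['depth'][uv[:,1],uv[:,0]][:,None]
def st():
    s=status.read_state(); print({k:np.round(s[k],4).tolist() for k in ['time_s','position','ee_rot','wrist_force','finger_gap','joint_positions']}); return s
E
python3 - <<'E'
from h import *
st(); print(r.tip_reach)
for n in ['top','side','wrist']: snap(n,n+'0')
a=cv2.imread('pics/top0.png'); cv2.imwrite('pics/top0v.png',cv2.resize(a,(768,576)))
E
```

```text
pics
{'time_s': 0.0, 'position': [0.2782, -0.5589, 0.191], 'ee_rot': [[0.8953, 0.4456, -0.0006], [0.4456, -0.8953, 0.0018], [0.0003, -0.0019, -1.0]], 'wrist_force': [1.0021, 0.4724, 0.3299], 'finger_gap': 0.0866, 'joint_positions': [-70.766, 12.6744, 87.5265, 0.0006, 79.9111, -7.2248]}
0.008
```

View pics/top0v.png

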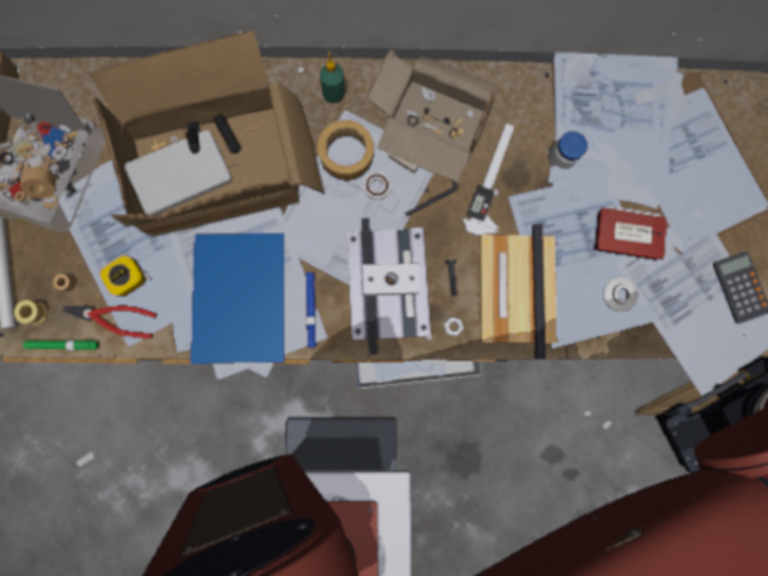

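View pics/side0.png

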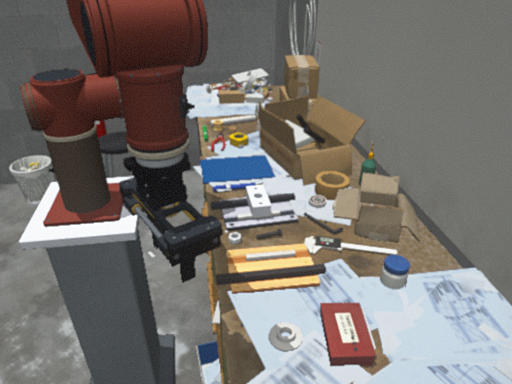

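The top view shows the mat on the left (x 192–284 of 768), the plate in the middle (350–429) and the stand on the right (482–556). On the plate, black is in the left track and bright in the right. On the stand, bright is left and black right. The housing bore is at (391,279).

Run:
```python
from h import *
d=load('top0')
def P(n,l,z): print(n,onplane(d,np.array(l)*2/3-0.17,z)[:,:2].round(3).tolist())
P('mat',[(196,234),(284,234),(284,362),(192,362)],.008)
P('plate',[(350,229),(427,229),(429,338),(352,340)],.013)
P('stand',[(482,234),(556,236),(555,344),(482,342)],.013)
P('bore',[(391,279)],.063)
P('housing c',[(365,265),(424,265),(424,293),(364,293)],.06)
P('blackplate',[(366,219),(373,352)],.027)
P('blackstand',[(538,225),(541,357)],.027)
P('brightplate',[(405,231),(410,320)],.022); P('brightstand',[(504,253),(502,316)],.022)
P('bluepen',[(310,272),(311,346)],.01);P('carton',[(120,228),(320,190)],.0)
print(d['world_from_camera'])
w=load('wrist0'); print(w['mount'],w['fx'],w['cx'],w['cy'])
```

```text
mat [[0.579, 0.235], [0.58, 0.072], [0.345, 0.066], [0.344, 0.231]]
plate [[0.589, -0.05], [0.591, -0.193], [0.388, -0.195], [0.385, -0.056]]
stand [[0.582, -0.297], [0.58, -0.437], [0.377, -0.427], [0.381, -0.292]]
bore [[0.489, -0.124]]
housing c [[0.514, -0.079], [0.514, -0.182], [0.465, -0.182], [0.464, -0.077]]
blackplate [[0.605, -0.08], [0.363, -0.094]]
blackstand [[0.597, -0.399], [0.354, -0.396]]
brightplate [[0.584, -0.152], [0.42, -0.16]]
brightstand [[0.544, -0.335], [0.428, -0.328]]
bluepen [[0.509, 0.022], [0.374, 0.018]]
carton [[0.592, 0.382], [0.668, 0.008]]
[[ 2.49668477e-04  9.89807163e-01 -1.42413894e-01  3.43763896e-01]
 [-9.99386641e-01  5.23406136e-03  3.46258074e-02 -8.40277496e-02]
 [ 3.50182753e-02  1.42317899e-01  9.89201363e-01  1.03608030e+00]
 [ 0.00000000e+00  0.00000000e+00  0.00000000e+00  1.00000000e+00]]
[[-1.33998208e-03  9.55263098e-01  2.95754322e-01  8.16685643e-02]
 [ 9.99999051e-01  1.37472337e-03  9.04747768e-05 -7.07642083e-05]
 [-3.20153162e-04  2.95754162e-01 -9.55264033e-01 -1.92695970e-01]
 [ 0.00000000e+00  0.00000000e+00  0.00000000e+00  1.00000000e+00]] 274.76680478904825 254.68829406770357 192.4410259218139
```

```bash
cat >> h.py <<'E'
from scipy.spatial.transform import Rotation as Ro
def Rd(yaw): 
    c,s=np.cos(np.radians(yaw)),np.sin(np.radians(yaw)); return np.array([[c,s,0],[s,-c,0],[0,0,-1.]])
def go(*pts):
    """from the measured pose to each (x,y,z,yaw)"""
    s=status.read_state(); R0=np.array(s['ee_rot']); p0=np.array(s['position'])
    print('t',round(s['time_s'],2),'at',p0.round(4),'yaw',np.degrees(np.arctan2(R0[1,0],R0[0,0])).round(2),'gap',round(s['finger_gap'],4))
    for p in pts:
        d=np.array(p[:3])-p0; w=Ro.from_matrix(R0.T@Rd(p[3])).as_rotvec()
        print('slide',(R0.T@d).round(4).tolist(),'dr',w.round(4).tolist(),'rows',round(max(np.linalg.norm(d)/.0417,np.degrees(np.linalg.norm(w))/7.16),1))
E
python3 -c "
from h import *
go((.487,-.124,.2,90),(.487,-.2,.2,90))"
```

```text
t 0.15 at [ 0.2783 -0.5591  0.1913] yaw 26.46 gap 0.0873
slide [0.3807, -0.2965, -0.0082] dr [-0.0012, -0.001, -1.109] rows 11.6
slide [0.3468, -0.2285, -0.0083] dr [-0.0012, -0.001, -1.109] rows 10.0
```

jog_arm:
  steps:
    - {"slide": [0.3807,-0.2965,-0.008],"dr": [-0.001,-0.001,-1.109],"jaw": 0}
    - {"slide": [0.3807,-0.2965,-0.008],"dr": [-0.001,-0.001,-1.109],"jaw": 0}
    - {"slide": [0.3807,-0.2965,-0.008],"dr": [-0.001,-0.001,-1.109],"jaw": 0}
    - {"slide": [0.3807,-0.2965,-0.008],"dr": [-0.001,-0.001,-1.109],"jaw": 0}
    - {"slide": [0.3807,-0.2965,-0.008],"dr": [-0.001,-0.001,-1.109],"jaw": 0}
    - {"slide": [0.3807,-0.2965,-0.008],"dr": [-0.001,-0.001,-1.109],"jaw": 0}
    - {"slide": [0.3807,-0.2965,-0.008],"dr": [-0.001,-0.001,-1.109],"jaw": 0}
    - {"slide": [0.3807,-0.2965,-0.008],"dr": [-0.001,-0.001,-1.109],"jaw": 0}
    - {"slide": [0.3807,-0.2965,-0.008],"dr": [-0.001,-0.001,-1.109],"jaw": 0}
    - {"slide": [0.3807,-0.2965,-0.008],"dr": [-0.001,-0.001,-1.109],"jaw": 0}
    - {"slide": [0.3807,-0.2965,-0.008],"dr": [-0.001,-0.001,-1.109],"jaw": 0}
    - {"slide": [0.3807,-0.2965,-0.008],"dr": [-0.001,-0.001,-1.109],"jaw": 0}
    - {"slide": [0.3807,-0.2965,-0.008],"dr": [-0.001,-0.001,-1.109],"jaw": 0}
    - {"slide": [0.3807,-0.2965,-0.008],"dr": [-0.001,-0.001,-1.109],"jaw": 0}
    - {"slide": [0.3807,-0.2965,-0.008],"dr": [-0.001,-0.001,-1.109],"jaw": 0}
    - {"slide": [0.3807,-0.2965,-0.008],"dr": [-0.001,-0.001,-1.109],"jaw": 0}

```text
time_s: 1.48
position: [0.4867, -0.1255, 0.1999]
ee_rot: [[0.001, 1.0, -0.0], [1.0, -0.001, -0.002], [-0.002, -0.0, -1.0]]
wrist_force: [-0.3, 0.0, -0.1]
finger_gap: 0.0871
finger_force: 0.0
```

Run:
```python
from h import *
st(); snap('wrist','w1'); a=cv2.imread('pics/w1.png'); cv2.imwrite('pics/w1v.png',cv2.resize(a,(800,600)))
```

```text
{'time_s': 1.4833, 'position': [0.4867, -0.1255, 0.1999], 'ee_rot': [[0.0013, 1.0, -0.0002], [1.0, -0.0013, -0.0015], [-0.0015, -0.0002, -1.0]], 'wrist_force': [-0.3243, 0.0497, -0.0892], 'finger_gap': 0.0871, 'joint_positions': [-23.3912, -4.6643, 104.8396, -0.0864, 79.8004, -23.3008]}
```

View pics/w1v.png

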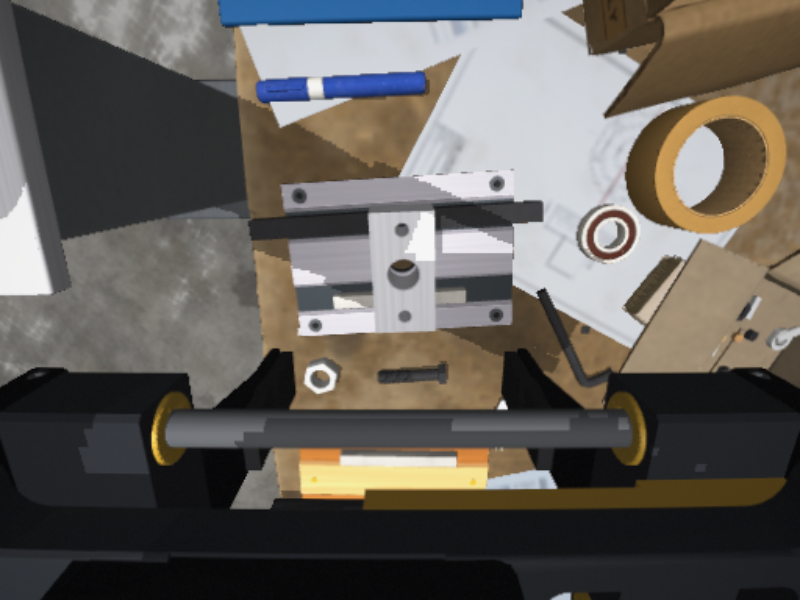

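The wrist view shows the plate with corner screws at (299,195), (497,183), (316,325) and (496,315). The housing top spans x 369–437 and y 205–333, with the bore at (403,273). The black bar lies along y≈210–225 and the bright bar along y≈298.

Run:
```python
from h import *
d=load('w1'); k=512/800
def P(n,l,z): 
    q=onplane(d,(np.array(l)+.5)*k-.5,z)[:,:2]; print(n,q.round(4).tolist(),'mean',q.mean(0).round(4)); return q
P('screws',[(299,195),(497,183),(496,315),(316,325)],.013)
P('plate corners',[(282,185),(513,170),(512,324),(300,335)],.013)
P('hous left top',[(369,211),(434,205)],.0655)
P('hous right top',[(437,330),(373,333)],.0585)
P('bore',[(403,273)],.0615)
P('holes',[(402,230),(405,316)],.0615)
P('black top',[(250,220),(543,202)],.027); 
P('bright top',[(334,294),(466,289),(465,303),(335,307)],.022)
P('mat edge',[(221,26),(521,18)],.008)
P('carton flap',[(605,117),(662,20)],.0)
for t in [(395,255),(395,220),(380,322),(500,210),(455,295),(497,183)]: print(t,bydepth(d,(np.array(t)*k).astype(int)).round(4))
```

```text
screws [[0.4012, -0.0658], [0.5713, -0.0562], [0.5781, -0.1757], [0.4089, -0.1853]] mean [ 0.4899 -0.1208]
plate corners [[0.3872, -0.0574], [0.5843, -0.0455], [0.5938, -0.1848], [0.393, -0.1954]] mean [ 0.4896 -0.1208]
hous left top [[0.4649, -0.0747], [0.5135, -0.0704]] mean [ 0.4892 -0.0725]
hous right top [[0.5188, -0.173], [0.4655, -0.1755]] mean [ 0.4921 -0.1742]
bore [[0.4904, -0.1235]] mean [ 0.4904 -0.1235]
holes [[0.4896, -0.0895], [0.4921, -0.1595]] mean [ 0.4909 -0.1245]
black top [[0.3614, -0.0853], [0.6077, -0.0711]] mean [ 0.4845 -0.0782]
bright top [[0.4287, -0.1522], [0.5473, -0.1478], [0.547, -0.161], [0.4291, -0.1645]] mean [ 0.488  -0.1564]
mat edge [[0.3466, 0.0655], [0.5838, 0.0699]] mean [0.4652 0.0677]
carton flap [[0.6634, -0.0018], [0.701, 0.0723]] mean [0.6822 0.0352]
(395, 255) [[ 0.4834 -0.1088  0.0624]]
(395, 220) [[ 0.4836 -0.0808  0.0647]]
(380, 322) [[ 0.4714 -0.1662  0.0578]]
(500, 210) [[ 0.5722 -0.0774  0.0274]]
(455, 295) [[ 0.5375 -0.1522  0.0229]]
(497, 183) [[ 0.5715 -0.0563  0.0128]]
```

```bash
python3 -c "
from h import *
go((.4907,-.1235,.10,92.5),(.4907,-.1235,.036,92.5))"
```

```text
t 1.53 at [ 0.4867 -0.1256  0.2   ] yaw 89.9 gap 0.087
slide [0.0023, 0.004, 0.1] dr [-0.0002, 0.0015, -0.0454] rows 2.4
slide [0.0024, 0.004, 0.164] dr [-0.0002, 0.0015, -0.0454] rows 3.9
```

jog_arm:
  steps:
    - {"slide": [0.0023,0.004,0.03],"dr": [0,0.0015,-0.045],"jaw": 0}
    - {"slide": [0.0023,0.004,0.06],"dr": [0,0.0015,-0.045],"jaw": 0}
    - {"slide": [0.0023,0.004,0.09],"dr": [0,0.0015,-0.045],"jaw": 0}
    - {"slide": [0.0023,0.004,0.115],"dr": [0,0.0015,-0.045],"jaw": 0}
    - {"slide": [0.0023,0.004,0.14],"dr": [0,0.0015,-0.045],"jaw": 0}
    - {"slide": [0.0023,0.004,0.155],"dr": [0,0.0015,-0.045],"jaw": 0}
    - {"slide": [0.0023,0.004,0.164],"dr": [0,0.0015,-0.045],"jaw": 0}
    - {"slide": [0.0023,0.004,0.164],"dr": [0,0.0015,-0.045],"jaw": 0}
    - {"slide": [0.0023,0.004,0.164],"dr": [0,0.0015,-0.045],"jaw": 0}
    - {"slide": [0.0023,0.004,0.164],"dr": [0,0.0015,-0.045],"jaw": 60}
    - {"slide": [0.0023,0.004,0.164],"dr": [0,0.0015,-0.045],"jaw": 90}
    - {"slide": [0.0023,0.004,0.164],"dr": [0,0.0015,-0.045],"jaw": 105}
    - {"slide": [0.0023,0.004,0.164],"dr": [0,0.0015,-0.045],"jaw": 125}
    - {"slide": [0.0023,0.004,0.164],"dr": [0,0.0015,-0.045],"jaw": 255}
    - {"slide": [0.0023,0.004,0.164],"dr": [0,0.0015,-0.045],"jaw": 255}
    - {"slide": [0.0023,0.004,0.164],"dr": [0,0.0015,-0.045],"jaw": 255}
    - {"slide": [0.0023,0.004,0.164],"dr": [0,0.0015,-0.045],"jaw": 255}
    - {"slide": [0.0023,0.004,0.164],"dr": [0,0.0015,-0.045],"jaw": 255}

```text
time_s: 3.03
position: [0.4912, -0.1223, 0.0361]
ee_rot: [[-0.045, 0.999, 0.0], [0.999, 0.045, 0.0], [0.0, 0.0, -1.0]]
wrist_force: [0.2, -0.4, -0.2]
finger_gap: 0.0349
finger_force: 0.0
```

```bash
python3 -c "
from h import *
st();go((.49,-.12,.14,92.5),(.43,.125,.14,90),(.43,.125,.028,90))"
```

```text
{'time_s': 3.0333, 'position': [0.4912, -0.1223, 0.0361], 'ee_rot': [[-0.0451, 0.999, 0.0002], [0.999, 0.0451, 0.0003], [0.0002, 0.0002, -1.0]], 'wrist_force': [0.1904, -0.4228, -0.1773], 'finger_gap': 0.0349, 'joint_positions': [-22.9284, 6.4332, 112.5155, 0.0192, 61.0491, -25.5219]}
t 3.03 at [ 0.4912 -0.1223  0.0361] yaw 92.58 gap 0.0349
slide [0.0024, -0.0011, -0.1039] dr [0.0002, -0.0002, 0.0015] rows 2.5
slide [0.2498, -0.05, -0.1039] dr [0.0002, -0.0003, 0.0451] rows 6.6
slide [0.2498, -0.05, 0.0081] dr [0.0002, -0.0003, 0.0451] rows 6.1
```

Run:
```python
from h import *
snap('wrist','w2'); snap('side','s2'); a=cv2.imread('pics/w2.png'); b=cv2.imread('pics/s2.png')[140:290,180:380]
cv2.imwrite('pics/w2v.png',np.vstack([cv2.resize(a,(400,300)),cv2.resize(b,(400,300))])); st()
```

```text
{'time_s': 3.1333, 'position': [0.4912, -0.1223, 0.0361], 'ee_rot': [[-0.045, 0.999, 0.0002], [0.999, 0.045, 0.0003], [0.0003, 0.0002, -1.0]], 'wrist_force': [0.2774, -0.4283, -0.7901], 'finger_gap': 0.027, 'joint_positions': [-22.9311, 6.4334, 112.5169, 0.0201, 61.0465, -25.5205]}
```

View pics/w2v.png

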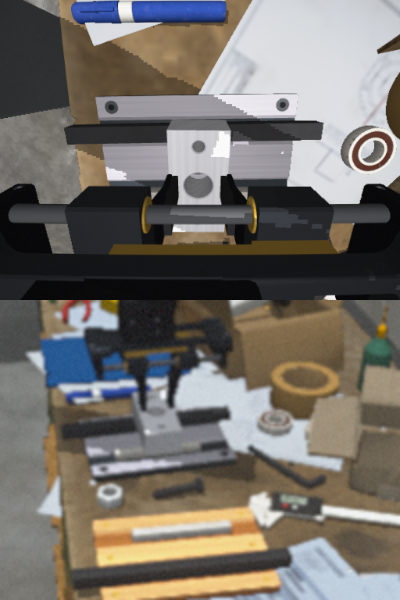

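Run:
```python
from h import *
d=load('s2')
# crop px -> image: u=180+x/2, v=140+(y-300)/2
for n,x,y in [('finger L',141,395),('finger L',146,380),('finger R',172,380),('finger R',172,395),('hous top',152,409),('hous face',150,440),('hous r',180,410),('body',140,330)]:
    u,v=180+x/2,140+(y-300)/2
    print(n,bydepth(d,[(int(u),int(v))]).round(3))
w=load('w2')
for n,x,y in [('finger L',172,185),('finger R',230,185),('hous',200,140),('fingers low',170,198)]:
    print(n,bydepth(w,[(int(x*1.28),int(y*1.28))]).round(3))
```

```text
finger L [[ 0.467 -0.134  0.091]]
finger L [[ 0.475 -0.135  0.113]]
finger R [[ 0.512 -0.132  0.108]]
finger R [[ 0.513 -0.128  0.084]]
hous top [[ 0.487 -0.114  0.055]]
hous face [[ 0.475 -0.175  0.043]]
hous r [[ 0.536 -0.079  0.026]]
body [[ 0.466 -0.14   0.191]]
finger L [[ 0.471 -0.114  0.083]]
finger R [[ 0.513 -0.11   0.086]]
hous [[ 0.49  -0.083  0.065]]
fingers low [[ 0.471 -0.113  0.103]]
```

Run:
```python
from h import *
d=load('s2')
for u in (250,252,254,260,265,267):
    print(u,[(v,*bydepth(d,[(u,v)])[0].round(3).tolist()) for v in range(182,202,2)])
c=cv2.imread('pics/s2.png')[165:225,220:300]; w=cv2.imread('pics/w2.png')[190:290,180:330]
cv2.imwrite('pics/z2.png',np.vstack([cv2.resize(c,(400,300)),cv2.resize(w,(400,267))]))
st()
```

```text
250 [(182, 0.467, -0.136, 0.108), (184, 0.467, -0.134, 0.101), (186, 0.467, -0.135, 0.095), (188, 0.468, -0.127, 0.084), (190, 0.468, -0.127, 0.078), (192, 0.469, -0.125, 0.07), (194, 0.47, -0.119, 0.06), (196, 0.468, -0.127, 0.058), (198, 0.467, -0.135, 0.057), (200, 0.467, -0.134, 0.05)]
252 [(182, 0.473, -0.134, 0.106), (184, 0.473, -0.134, 0.1), (186, 0.474, -0.128, 0.091), (188, 0.472, -0.135, 0.089), (190, 0.473, -0.133, 0.081), (192, 0.472, -0.136, 0.076), (194, 0.473, -0.133, 0.068), (196, 0.473, -0.131, 0.06), (198, 0.472, -0.141, 0.06), (200, 0.47, -0.151, 0.06)]
254 [(182, 0.505, 0.026, 0.014), (184, 0.504, 0.018, 0.011), (186, 0.487, -0.081, 0.062), (188, 0.486, -0.086, 0.059), (190, 0.483, -0.104, 0.063), (192, 0.482, -0.113, 0.062), (194, 0.48, -0.122, 0.06), (196, 0.479, -0.128, 0.058), (198, 0.478, -0.14, 0.059), (200, 0.476, -0.148, 0.058)]
260 [(182, 0.528, 0.045, 0.001), (184, 0.526, 0.037, -0.001), (186, 0.504, -0.086, 0.064), (188, 0.502, -0.097, 0.064), (190, 0.5, -0.106, 0.062), (192, 0.499, -0.114, 0.06), (194, 0.499, -0.115, 0.055), (196, 0.499, -0.116, 0.049
[... 226 characters left out ...]
31, 0.07), (194, 0.511, -0.125, 0.06), (196, 0.509, -0.137, 0.061), (198, 0.508, -0.14, 0.056), (200, 0.506, -0.151, 0.057)]
267 [(182, 0.514, -0.133, 0.102), (184, 0.514, -0.134, 0.097), (186, 0.514, -0.134, 0.09), (188, 0.324, -1.05, 0.635), (190, 0.515, -0.132, 0.076), (192, 0.515, -0.131, 0.069), (194, 0.536, -0.033, 0.002), (196, 0.515, -0.134, 0.058), (198, 0.513, -0.145, 0.058), (200, 0.512, -0.152, 0.057)]
{'time_s': 3.1333, 'position': [0.4912, -0.1223, 0.0361], 'ee_rot': [[-0.045, 0.999, 0.0002], [0.999, 0.045, 0.0003], [0.0003, 0.0002, -1.0]], 'wrist_force': [0.2774, -0.4283, -0.7901], 'finger_gap': 0.027, 'joint_positions': [-22.9311, 6.4334, 112.5169, 0.0201, 61.0465, -25.5205]}
```

View pics/z2.png

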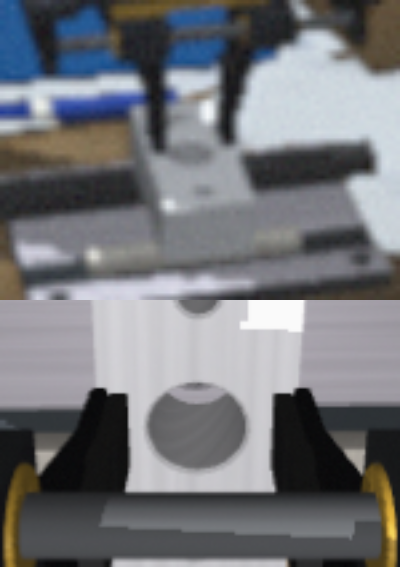

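Run:
```python
from h import *
for tag in ('wrist0','w1','w2'):
    d=load(tag); T=np.array(d['world_from_camera']); M=d['mount']
    v,u=np.mgrid[200:320:1,0:512]; uv=np.c_[u.ravel(),v.ravel()]
    p=bydepth(d,uv); ok=d['depth'][uv[:,1],uv[:,0]]>0
    q=np.c_[p,np.ones(len(p))]@np.linalg.inv(T).T@np.array(M).T
    dark=d['img'][uv[:,1],uv[:,0]].max(1)<60
    s=ok&dark&(abs(q[:,0])<.02)&(abs(q[:,1])<.07)&(q[:,2]<.05)
    for a,b in ((-.07,0),(0,.07)):
        m=s&(q[:,1]>a)&(q[:,1]<b)&(q[:,2]>-.08); 
        if m.any(): print(tag,np.percentile(q[m],[1,50,99],axis=0).round(3).tolist(), uv[m][np.argmax(q[m][:,2])])
```

```text
wrist0 [[-0.009, -0.056, -0.08, 1.0], [0.01, -0.046, -0.058, 1.0], [0.012, -0.043, -0.031, 1.0]] [188 243]
wrist0 [[-0.009, 0.043, -0.08, 1.0], [0.009, 0.046, -0.057, 1.0], [0.012, 0.055, -0.031, 1.0]] [326 225]
w1 [[-0.009, -0.055, -0.08, 1.0], [0.01, -0.046, -0.058, 1.0], [0.012, -0.043, -0.032, 1.0]] [177 223]
w1 [[-0.009, 0.043, -0.08, 1.0], [0.009, 0.046, -0.058, 1.0], [0.012, 0.056, -0.031, 1.0]] [323 225]
w2 [[-0.009, -0.029, -0.08, 1.0], [0.01, -0.021, -0.059, 1.0], [0.012, -0.017, -0.032, 1.0]] [221 225]
w2 [[-0.009, 0.017, -0.08, 1.0], [0.01, 0.021, -0.06, 1.0], [0.012, 0.029, -0.032, 1.0]] [299 230]
```

The wrist depth shows the real fingertips about 31 mm behind the reported TCP, in all three pictures. The side view agrees: the fingers closed just above the housing. So tip z = position z + 0.031. I'll raise, reopen, and go down 39 mm further than before.

jog_arm:
  steps:
    - {"slide": [0,0,-0.01],"dr": [0,0,0],"jaw": 0}
    - {"slide": [0,0,-0.01],"dr": [0,0,0],"jaw": 0}
    - {"slide": [0,0,-0.01],"dr": [0,0,0],"jaw": 0}
    - {"slide": [0,0,-0.01],"dr": [0,0,0],"jaw": 0}
    - {"slide": [0,0,-0.01],"dr": [0,0,0],"jaw": 0}
    - {"slide": [0,0,-0.01],"dr": [0,0,0],"jaw": 0}
    - {"slide": [0,0,-0.01],"dr": [0,0,0],"jaw": 0}
    - {"slide": [0,0,-0.01],"dr": [0,0,0],"jaw": 0}
    - {"slide": [0,0,-0.01],"dr": [0,0,0],"jaw": 0}
    - {"slide": [0,0,0.0],"dr": [0,0,0],"jaw": 0}
    - {"slide": [0,0,0.008],"dr": [0,0,0],"jaw": 0}
    - {"slide": [0,0,0.016],"dr": [0,0,0],"jaw": 0}
    - {"slide": [0,0,0.024],"dr": [0,0,0],"jaw": 0}
    - {"slide": [0,0,0.032],"dr": [0,0,0],"jaw": 0}
    - {"slide": [0,0,0.036],"dr": [0,0,0],"jaw": 0}
    - {"slide": [0,0,0.036],"dr": [0,0,0],"jaw": 0}
    - {"slide": [0,0,0.036],"dr": [0,0,0],"jaw": 255}
    - {"slide": [0,0,0.036],"dr": [0,0,0],"jaw": 255}
    - {"slide": [0,0,0.036],"dr": [0,0,0],"jaw": 255}
    - {"slide": [0,0,0.036],"dr": [0,0,0],"jaw": 255}

```text
time_s: 4.8
position: [0.4917, -0.1226, 0.0007]
ee_rot: [[-0.045, 0.999, 0.001], [0.999, 0.045, -0.0], [-0.0, 0.001, -1.0]]
wrist_force: [0.1, 0.1, -0.6]
finger_gap: 0.0682
finger_force: 0.0
```

jog_arm:
  steps:
    - {"slide": [0,0,0],"dr": [0,0,0],"jaw": 255}
    - {"slide": [0,0,0],"dr": [0,0,0],"jaw": 255}
    - {"slide": [0,0,0],"dr": [0,0,0],"jaw": 255}
    - {"slide": [0,0,0],"dr": [0,0,0],"jaw": 255}
    - {"slide": [0,0,0],"dr": [0,0,0],"jaw": 255}
    - {"slide": [0,0,0],"dr": [0,0,0],"jaw": 255}

```text
time_s: 5.3
position: [0.4912, -0.1224, 0.0003]
ee_rot: [[-0.045, 0.999, 0.0], [0.999, 0.045, 0.0], [0.0, 0.0, -1.0]]
wrist_force: [-2.0, 0.2, 2.7]
finger_gap: 0.0495
finger_force: 30.0
```

```bash
python3 -c "
from h import *
st();go((.49,-.12,.10,92.5),(.43,.125,.10,90),(.43,.125,-.009,90))"
```

```text
{'time_s': 5.3, 'position': [0.4912, -0.1224, 0.0003], 'ee_rot': [[-0.0451, 0.999, 0.0001], [0.999, 0.0451, 0.0001], [0.0001, 0.0001, -1.0]], 'wrist_force': [-1.95, 0.2335, 2.737], 'finger_gap': 0.0495, 'joint_positions': [-22.9329, 9.806, 113.3354, 0.0115, 56.8569, -25.5239]}
t 5.3 at [ 4.912e-01 -1.224e-01  3.000e-04] yaw 92.58 gap 0.0495
slide [0.0025, -0.0011, -0.0997] dr [0.0001, -0.0001, 0.0015] rows 2.4
slide [0.2499, -0.05, -0.0997] dr [0.0001, -0.0001, 0.0451] rows 6.6
slide [0.2499, -0.05, 0.0093] dr [0.0001, -0.0001, 0.0451] rows 6.1
```

```bash
python3 -c "
from h import *
go((.40,.122,.10,90),(.40,.122,-.0132,90))
d=load('top0')
for t in [(120,228),(220,212),(310,190),(300,100),(115,120),(200,222)]: print(t,bydepth(d,[(int(t[0]/1.5),int(t[1]/1.5))]).round(3))
"
```

```text
t 5.3 at [ 4.912e-01 -1.224e-01  3.000e-04] yaw 92.58 gap 0.0495
slide [0.2483, -0.0801, -0.0997] dr [0.0001, -0.0001, 0.0451] rows 6.7
slide [0.2483, -0.0801, 0.0135] dr [0.0001, -0.0001, 0.0451] rows 6.3
(120, 228) [[0.591 0.38  0.003]]
(220, 212) [[0.606 0.178 0.068]]
(310, 190) [[0.669 0.028 0.001]]
(300, 100) [[ 0.852  0.05  -0.001]]
(115, 120) [[0.753 0.353 0.119]]
(200, 222) [[0.597 0.223 0.028]]
```

jog_arm:
  steps:
    - {"slide": [0,0,-0.01],"dr": [0,0,0],"jaw": 255}
    - {"slide": [0,0,-0.03],"dr": [0,0,0],"jaw": 255}
    - {"slide": [0,0,-0.06],"dr": [0,0,0],"jaw": 255}
    - {"slide": [0.02,-0.006,-0.09],"dr": [0,0,0.01],"jaw": 255}
    - {"slide": [0.05,-0.016,-0.1],"dr": [0,0,0.02],"jaw": 255}
    - {"slide": [0.08,-0.026,-0.1],"dr": [0,0,0.03],"jaw": 255}
    - {"slide": [0.11,-0.035,-0.1],"dr": [0,0,0.045],"jaw": 255}
    - {"slide": [0.14,-0.045,-0.1],"dr": [0,0,0.045],"jaw": 255}
    - {"slide": [0.17,-0.055,-0.1],"dr": [0,0,0.045],"jaw": 255}
    - {"slide": [0.2,-0.065,-0.1],"dr": [0,0,0.045],"jaw": 255}
    - {"slide": [0.225,-0.073,-0.1],"dr": [0,0,0.045],"jaw": 255}
    - {"slide": [0.242,-0.078,-0.1],"dr": [0,0,0.045],"jaw": 255}
    - {"slide": [0.248,-0.08,-0.09],"dr": [0,0,0.045],"jaw": 255}
    - {"slide": [0.248,-0.08,-0.065],"dr": [0,0,0.045],"jaw": 255}
    - {"slide": [0.248,-0.08,-0.04],"dr": [0,0,0.045],"jaw": 255}
    - {"slide": [0.248,-0.08,-0.02],"dr": [0,0,0.045],"jaw": 255}
    - {"slide": [0.248,-0.08,-0.005],"dr": [0,0,0.045],"jaw": 255}
    - {"slide": [0.248,-0.08,0.004],"dr": [0,0,0.045],"jaw": 255}
    - {"slide": [0.248,-0.08,0.008],"dr": [0,0,0.045],"jaw": 255}
    - {"slide": [0.248,-0.08,0.008],"dr": [0,0,0.045],"jaw": 255}

```text
time_s: 6.97
position: [0.3994, 0.1214, -0.0087]
ee_rot: [[0.0, 1.0, -0.002], [1.0, -0.0, -0.0], [-0.0, -0.002, -1.0]]
wrist_force: [-0.3, -0.1, -2.1]
finger_gap: 0.0499
finger_force: 30.0
```

jog_arm:
  steps:
    - {"slide": [0,0,0.002],"dr": [0,0,0],"jaw": 255}
    - {"slide": [0,0,0.004],"dr": [0,0,0],"jaw": 255}
    - {"slide": [0,0,0.0055],"dr": [0,0,0],"jaw": 255}
    - {"slide": [0,0,0.0055],"dr": [0,0,0],"jaw": 255}

```text
time_s: 7.3
position: [0.4007, 0.1218, -0.0129]
ee_rot: [[-0.0, 1.0, 0.001], [1.0, 0.0, 0.0], [0.0, 0.001, -1.0]]
wrist_force: [-0.2, -0.7, -3.8]
finger_gap: 0.0497
finger_force: 30.0
```

jog_arm:
  steps:
    - {"slide": [0,0,0.001],"dr": [0,0,0],"jaw": 255}
    - {"slide": [0,0,0.002],"dr": [0,0,0],"jaw": 255}
    - {"slide": [0,0,0.002],"dr": [0,0,0],"jaw": 255}

```text
time_s: 7.55
position: [0.4008, 0.1224, -0.0145]
ee_rot: [[0.0, 1.0, 0.001], [1.0, -0.0, 0.001], [0.001, 0.001, -1.0]]
wrist_force: [-1.6, 3.9, 3.9]
finger_gap: 0.0497
finger_force: 30.0
```

jog_arm:
  steps:
    - {"slide": [0,0,0],"dr": [0,0,0],"jaw": 0}
    - {"slide": [0,0,0],"dr": [0,0,0],"jaw": 0}
    - {"slide": [0,0,0],"dr": [0,0,0],"jaw": 0}
    - {"slide": [0,0,0],"dr": [0,0,0],"jaw": 0}
    - {"slide": [0,0,0],"dr": [0,0,0],"jaw": 0}
    - {"slide": [0,0,-0.01],"dr": [0,0,0],"jaw": 0}
    - {"slide": [0,0,-0.03],"dr": [0,0,0],"jaw": 0}
    - {"slide": [0,0,-0.06],"dr": [0,0,0],"jaw": 0}
    - {"slide": [0,0,-0.1],"dr": [0,0,0],"jaw": 0}
    - {"slide": [0,0,-0.14],"dr": [0,0,0],"jaw": 0}
    - {"slide": [-0.03,0,-0.18],"dr": [0,0,0.1],"jaw": 0}
    - {"slide": [-0.07,-0.005,-0.21],"dr": [0,0,0.2],"jaw": 0}
    - {"slide": [-0.11,-0.01,-0.215],"dr": [0,0,0.3],"jaw": 0}
    - {"slide": [-0.15,-0.015,-0.215],"dr": [0,0,0.4],"jaw": 0}
    - {"slide": [-0.19,-0.02,-0.215],"dr": [0,0,0.5],"jaw": 0}
    - {"slide": [-0.23,-0.02,-0.215],"dr": [0,0,0.6],"jaw": 0}
    - {"slide": [-0.27,-0.02,-0.215],"dr": [0,0,0.7],"jaw": 0}
    - {"slide": [-0.31,-0.02,-0.215],"dr": [0,0,0.8],"jaw": 0}
    - {"slide": [-0.35,-0.02,-0.215],"dr": [0,0,0.9],"jaw": 0}
    - {"slide": [-0.372,-0.02,-0.215],"dr": [0,0,1.0],"jaw": 0}

```text
time_s: 9.22
position: [0.3793, -0.254, 0.2005]
ee_rot: [[0.845, 0.534, 0.001], [0.534, -0.845, -0.002], [-0.0, 0.002, -1.0]]
wrist_force: [-0.2, 0.7, 0.3]
finger_gap: 0.0871
finger_force: 0.0
```

```bash
python3 -c "
from h import *
go((.38,-.25,.2,0))"
```

```text
t 9.22 at [ 0.3793 -0.254   0.2005] yaw 32.29 gap 0.0871
slide [0.0027, -0.0031, 0.0005] dr [0.002, -0.0004, 0.5635] rows 4.5
```

jog_arm:
  steps:
    - {"slide": [0.0027,-0.003,0],"dr": [0,0,0.12],"jaw": 120}
    - {"slide": [0.0027,-0.003,0],"dr": [0,0,0.24],"jaw": 120}
    - {"slide": [0.0027,-0.003,0],"dr": [0,0,0.36],"jaw": 120}
    - {"slide": [0.0027,-0.003,0],"dr": [0,0,0.48],"jaw": 120}
    - {"slide": [0.0027,-0.003,0],"dr": [0,0,0.5635],"jaw": 120}
    - {"slide": [0.0027,-0.003,0],"dr": [0,0,0.5635],"jaw": 120}
    - {"slide": [0.0027,-0.003,0],"dr": [0,0,0.5635],"jaw": 120}
    - {"slide": [0.0027,-0.003,0],"dr": [0,0,0.5635],"jaw": 120}

```text
time_s: 9.88
position: [0.3808, -0.2462, 0.2]
ee_rot: [[1.0, 0.01, 0.001], [0.01, -1.0, -0.0], [0.001, 0.0, -1.0]]
wrist_force: [0.1, 0.8, 1.3]
finger_gap: 0.0477
finger_force: 0.0
```

Run:
```python
from h import *
snap('wrist','w3'); st(); a=cv2.imread('pics/w3.png'); cv2.imwrite('pics/w3v.png',cv2.resize(a,(800,600)))
```

```text
{'time_s': 9.9333, 'position': [0.3807, -0.2462, 0.1999], 'ee_rot': [[1.0, 0.0094, 0.0004], [0.0094, -1.0, 0.0], [0.0004, -0.0, -1.0]], 'wrist_force': [0.3651, -0.5479, 0.2195], 'finger_gap': 0.0473, 'joint_positions': [-42.8891, -11.9824, 111.3463, 0.0163, 80.6196, 46.5668]}
```

View pics/w3v.png

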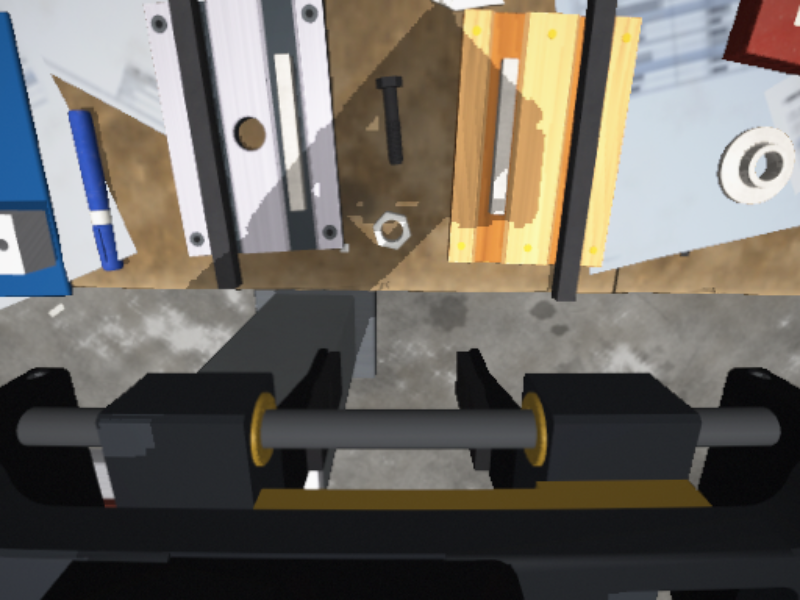

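The wrist view shows the plate (screws 197,239 / 330,232 / 158,24 / 310,13, hole 250,133) with the bright bar from (282,54) to (297,210). The stand has its near edge at (449,261)–(603,265). Its bright bar runs (511,58)–(498,213), and the black bar ends near (566,295). The housing rests on the mat at left.

Run:
```python
from h import *
d=load('w3'); k=512/800
def P(n,l,z): 
    q=onplane(d,(np.array(l)+.5)*k-.5,z)[:,:2]; v=q[-1]-q[0]; print(n,q.round(4).tolist(),'mean',q.mean(0).round(4),'ang',np.degrees(np.arctan2(v[1],v[0])).round(2)); return q
P('screws L',[(197,239),(158,24)],.013); P('screws R',[(330,232),(310,13)],.013)
P('all',[(197,239),(330,232),(158,24),(310,13)],.013)
P('hole',[(250,133)],.013)
P('bright plate',[(297,210),(282,54)],.022)
P('stand L',[(449,261),(464,11)],.013);P('stand R',[(603,265),(641,17)],.013);P('stand',[(449,261),(603,265),(464,11),(641,17)],.013)
P('bright stand',[(498,213),(511,58)],.022)
P('black stand',[(566,294),(602,0)],.027)
P('black plate',[(229,282),(184,0)],.027)
# finer: black stand edges
g=cv2.cvtColor(d['img'],cv2.COLOR_RGB2GRAY)
for v in (20,60,100,140,170):
    row=g[v,340:420]; idx=np.where(row<50)[0]+340
    if len(idx): 
        e=onplane(d,[(idx[0]-.5,v),(idx[-1]+.5,v)],.027); print('black',v,idx[0],idx[-1],e[:,:2].round(4).tolist(),e.mean(0)[:2].round(4))
```

```text
screws L [[0.4013, -0.0666], [0.5711, -0.0559]] mean [ 0.4862 -0.0612] ang 3.6
screws R [[0.4082, -0.1857], [0.5782, -0.176]] mean [ 0.4932 -0.1809] ang 3.25
all [[0.4013, -0.0666], [0.4082, -0.1857], [0.5711, -0.0559], [0.5782, -0.176]] mean [ 0.4897 -0.121 ] ang -31.76
hole [[0.4901, -0.122]] mean [ 0.4901 -0.122 ] ang 0.0
bright plate [[0.428, -0.1597], [0.5473, -0.1547]] mean [ 0.4876 -0.1572] ang 2.4
stand L [[0.3831, -0.2919], [0.5805, -0.2954]] mean [ 0.4818 -0.2936] ang -1.03
stand R [[0.3808, -0.4322], [0.5793, -0.4346]] mean [ 0.48   -0.4334] ang -0.69
stand [[0.3831, -0.2919], [0.3808, -0.4322], [0.5805, -0.2954], [0.5793, -0.4346]] mean [ 0.4809 -0.3635] ang -36.02
bright stand [[0.427, -0.3308], [0.546, -0.3323]] mean [ 0.4865 -0.3316] ang -0.74
black stand [[0.3571, -0.3959], [0.5855, -0.3963]] mean [ 0.4713 -0.3961] ang -0.12
black plate [[0.3656, -0.0968], [0.5829, -0.0847]] mean [ 0.4742 -0.0908] ang 3.2
black 20 374 378 [[0.5641, -0.3852], [0.5642, -0.3912]] [ 0.5642 -0.3882]
black 60 369 373 [[0.5203, -0.3844], [0.5204, -0.3906]] [ 0.5203 -0.3875]
black 100 365 367 [[0.4735, -0.3849], [0.4735, -0.3888]] [ 0.4735 -0.3869]
black 140 359 362 [[0.423, -0.383], [0.4231, -0.3884]] [ 0.4231 -0.3857]
black 170 355 358 [[0.3825, -0.3823], [0.3826, -0.3878]] [ 0.3825 -0.3851]
```

```bash
python3 -c "
from h import *
go((.4876,-.1572,.04,2.6),(.4876,-.1572,-.0165,2.6))"
```

```text
t 9.93 at [ 0.3807 -0.2462  0.1999] yaw 0.54 gap 0.0473
slide [0.1076, -0.088, 0.1599] dr [0.0, -0.0004, -0.0359] rows 5.1
slide [0.1076, -0.088, 0.2164] dr [0.0, -0.0004, -0.0359] rows 6.2
```

jog_arm:
  steps:
    - {"slide": [0.03,-0.025,0.02],"dr": [0,0,-0.036],"jaw": 120}
    - {"slide": [0.06,-0.05,0.045],"dr": [0,0,-0.036],"jaw": 120}
    - {"slide": [0.09,-0.074,0.07],"dr": [0,0,-0.036],"jaw": 120}
    - {"slide": [0.1076,-0.088,0.1],"dr": [0,0,-0.036],"jaw": 120}
    - {"slide": [0.1076,-0.088,0.13],"dr": [0,0,-0.036],"jaw": 120}
    - {"slide": [0.1076,-0.088,0.16],"dr": [0,0,-0.036],"jaw": 120}
    - {"slide": [0.1076,-0.088,0.18],"dr": [0,0,-0.036],"jaw": 120}
    - {"slide": [0.1076,-0.088,0.2],"dr": [0,0,-0.036],"jaw": 120}
    - {"slide": [0.1076,-0.088,0.208],"dr": [0,0,-0.036],"jaw": 120}
    - {"slide": [0.1076,-0.088,0.212],"dr": [0,0,-0.036],"jaw": 120}
    - {"slide": [0.1076,-0.088,0.214],"dr": [0,0,-0.036],"jaw": 120}
    - {"slide": [0.1076,-0.088,0.2155],"dr": [0,0,-0.036],"jaw": 120}
    - {"slide": [0.1076,-0.088,0.2155],"dr": [0,0,-0.036],"jaw": 120}

```text
time_s: 11.02
position: [0.4887, -0.158, -0.0148]
ee_rot: [[0.999, 0.043, 0.002], [0.043, -0.999, -0.001], [0.002, 0.001, -1.0]]
wrist_force: [0.4, -0.1, -0.5]
finger_gap: 0.0461
finger_force: 0.0
```

jog_arm:
  steps:
    - {"slide": [0,0,0.001],"dr": [0,0,0],"jaw": 120}
    - {"slide": [0,0,0.001],"dr": [0,0,0],"jaw": 120}
    - {"slide": [0,0,0.001],"dr": [0,0,0],"jaw": 150}
    - {"slide": [0,0,0.001],"dr": [0,0,0],"jaw": 180}
    - {"slide": [0,0,0.001],"dr": [0,0,0],"jaw": 200}
    - {"slide": [0,0,0.001],"dr": [0,0,0],"jaw": 255}
    - {"slide": [0,0,0.001],"dr": [0,0,0],"jaw": 255}
    - {"slide": [0,0,0.001],"dr": [0,0,0],"jaw": 255}
    - {"slide": [0,0,0.001],"dr": [0,0,0],"jaw": 255}
    - {"slide": [0,0,0.001],"dr": [0,0,0],"jaw": 255}
    - {"slide": [0,0,0.001],"dr": [0,0,0],"jaw": 255}

```text
time_s: 11.93
position: [0.4878, -0.1574, -0.0169]
ee_rot: [[0.999, 0.043, 0.0], [0.043, -0.999, 0.0], [0.0, -0.0, -1.0]]
wrist_force: [-0.5, 0.4, 0.3]
finger_gap: 0.0114
finger_force: 30.0
```

```bash
python3 -c "
from h import *
st();go((.475,.20,.08,0),(.475,.20,-.0165-.002+.001,0))"
```

```text
{'time_s': 11.9333, 'position': [0.4878, -0.1574, -0.0169], 'ee_rot': [[0.9991, 0.0433, 0.0002], [0.0433, -0.9991, 0.0003], [0.0002, -0.0002, -1.0]], 'wrist_force': [-0.4577, 0.3927, 0.302], 'finger_gap': 0.0114, 'joint_positions': [-26.7202, 12.3173, 112.6783, 0.0231, 54.9991, 60.7856]}
t 11.93 at [ 0.4878 -0.1574 -0.0169] yaw 2.48 gap 0.0114
slide [0.0027, -0.3576, -0.0968] dr [-0.0002, -0.0002, 0.0433] rows 8.9
slide [0.0027, -0.3576, 0.0007] dr [-0.0002, -0.0002, 0.0433] rows 8.6
```

jog_arm:
  steps:
    - {"slide": [0,0,-0.02],"dr": [0,0,0],"jaw": 255}
    - {"slide": [0,0,-0.05],"dr": [0,0,0],"jaw": 255}
    - {"slide": [0,-0.03,-0.08],"dr": [0,0,0.01],"jaw": 255}
    - {"slide": [0,-0.06,-0.095],"dr": [0,0,0.02],"jaw": 255}
    - {"slide": [0,-0.095,-0.095],"dr": [0,0,0.03],"jaw": 255}
    - {"slide": [0,-0.13,-0.095],"dr": [0,0,0.043],"jaw": 255}
    - {"slide": [0.001,-0.165,-0.095],"dr": [0,0,0.043],"jaw": 255}
    - {"slide": [0.002,-0.2,-0.095],"dr": [0,0,0.043],"jaw": 255}
    - {"slide": [0.0027,-0.235,-0.095],"dr": [0,0,0.043],"jaw": 255}
    - {"slide": [0.0027,-0.27,-0.095],"dr": [0,0,0.043],"jaw": 255}
    - {"slide": [0.0027,-0.305,-0.095],"dr": [0,0,0.043],"jaw": 255}
    - {"slide": [0.0027,-0.335,-0.095],"dr": [0,0,0.043],"jaw": 255}
    - {"slide": [0.0027,-0.3576,-0.09],"dr": [0,0,0.043],"jaw": 255}
    - {"slide": [0.0027,-0.3576,-0.065],"dr": [0,0,0.043],"jaw": 255}
    - {"slide": [0.0027,-0.3576,-0.04],"dr": [0,0,0.043],"jaw": 255}
    - {"slide": [0.0027,-0.3576,-0.02],"dr": [0,0,0.043],"jaw": 255}
    - {"slide": [0.0027,-0.3576,-0.008],"dr": [0,0,0.043],"jaw": 255}
    - {"slide": [0.0027,-0.3576,-0.001],"dr": [0,0,0.043],"jaw": 255}
    - {"slide": [0.0027,-0.3576,0.0005],"dr": [0,0,0.043],"jaw": 255}
    - {"slide": [0.0027,-0.3576,0.0005],"dr": [0,0,0.043],"jaw": 255}

```text
time_s: 13.6
position: [0.4753, 0.1998, -0.0171]
ee_rot: [[1.0, -0.0, 0.0], [-0.0, -1.0, 0.0], [0.0, -0.0, -1.0]]
wrist_force: [0.3, 0.1, -0.7]
finger_gap: 0.0116
finger_force: 30.0
```

jog_arm:
  steps:
    - {"slide": [0,0,0],"dr": [0,0,0],"jaw": 255}
    - {"slide": [0,0,0],"dr": [0,0,0],"jaw": 120}
    - {"slide": [0,0,0],"dr": [0,0,0],"jaw": 120}
    - {"slide": [0,0,0],"dr": [0,0,0],"jaw": 120}
    - {"slide": [0,0,0],"dr": [0,0,0],"jaw": 120}
    - {"slide": [0,0,0],"dr": [0,0,0],"jaw": 120}
    - {"slide": [0,0,-0.02],"dr": [0,0,0],"jaw": 120}
    - {"slide": [0,0,-0.05],"dr": [0,0,0],"jaw": 120}
    - {"slide": [0,0,-0.085],"dr": [0,0,0],"jaw": 120}
    - {"slide": [0,0,-0.12],"dr": [0,0,0],"jaw": 120}

```text
time_s: 14.43
position: [0.474, 0.1997, 0.1034]
ee_rot: [[1.0, 0.0, -0.001], [0.0, -1.0, -0.0], [-0.001, 0.0, -1.0]]
wrist_force: [1.2, 0.6, -0.2]
finger_gap: 0.0459
finger_force: 0.0
```

```bash
python3 -c "
from h import *
st();snap('top','t4');go((.479,-.396,.08,-.5),(.479,-.396,-.015,-.5))
a=cv2.imread('pics/t4.png')[130:260,100:400]; cv2.imwrite('pics/t4v.png',cv2.resize(a,(780,338)))"
```

```text
{'time_s': 14.4333, 'position': [0.474, 0.1997, 0.1034], 'ee_rot': [[1.0, 0.0004, -0.0015], [0.0004, -1.0, -0.0003], [-0.0015, 0.0003, -1.0]], 'wrist_force': [1.2485, 0.5601, -0.153], 'finger_gap': 0.0459, 'joint_positions': [14.0494, 2.3243, 108.7532, 0.0066, 69.0091, 104.0263]}
t 14.48 at [0.4794 0.2012 0.1118] yaw 0.03 gap 0.0458
slide [-0.001, 0.5973, 0.0302] dr [-0.0028, -0.0105, 0.0093] rows 14.3
slide [-0.002, 0.5975, 0.1252] dr [-0.0028, -0.0105, 0.0093] rows 14.6
```

View pics/t4v.png

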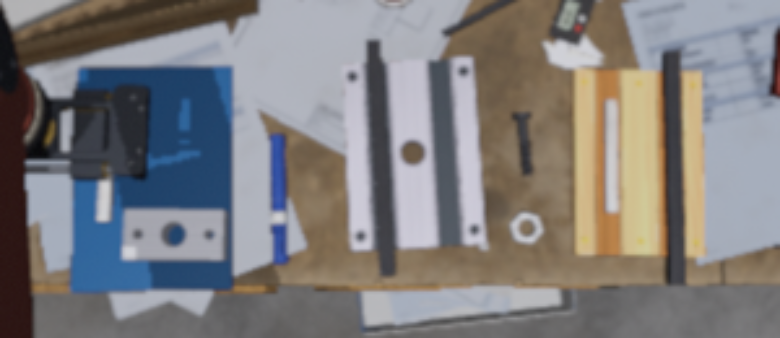

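jog_arm:
  steps:
    - {"slide": [0,0.03,0.0],"dr": [0,0,0.009],"jaw": 120}
    - {"slide": [0,0.07,0.0],"dr": [0,0,0.009],"jaw": 120}
    - {"slide": [0,0.11,0.0],"dr": [0,0,0.009],"jaw": 120}
    - {"slide": [0,0.15,0.0],"dr": [0,0,0.009],"jaw": 120}
    - {"slide": [0,0.19,0.0],"dr": [0,0,0.009],"jaw": 120}
    - {"slide": [0,0.23,0.0],"dr": [0,0,0.009],"jaw": 120}
    - {"slide": [0.003,0.27,0.0],"dr": [0,0,0.009],"jaw": 120}
    - {"slide": [0.003,0.31,0.0],"dr": [0,0,0.009],"jaw": 120}
    - {"slide": [0.003,0.35,0.0],"dr": [0,0,0.009],"jaw": 120}
    - {"slide": [0.003,0.39,0.0],"dr": [0,0,0.009],"jaw": 120}
    - {"slide": [0.003,0.43,0.0],"dr": [0,0,0.009],"jaw": 120}
    - {"slide": [0.0037,0.47,0.0],"dr": [0,0,0.009],"jaw": 120}
    - {"slide": [0.0037,0.51,0.01],"dr": [0,0,0.009],"jaw": 120}
    - {"slide": [0.0037,0.55,0.02],"dr": [0,0,0.009],"jaw": 120}
    - {"slide": [0.0037,0.58,0.023],"dr": [0,0,0.009],"jaw": 120}
    - {"slide": [0.0037,0.594,0.023],"dr": [0,0,0.009],"jaw": 120}
    - {"slide": [0.0037,0.596,0.04],"dr": [0,0,0.009],"jaw": 120}
    - {"slide": [0.0037,0.596,0.06],"dr": [0,0,0.009],"jaw": 120}
    - {"slide": [0.0037,0.596,0.068],"dr": [0,0,0.009],"jaw": 120}
    - {"slide": [0.0037,0.596,0.068],"dr": [0,0,0.009],"jaw": 120}

```text
time_s: 16.15
position: [0.4773, -0.3937, 0.0318]
ee_rot: [[1.0, -0.008, -0.003], [-0.008, -1.0, 0.004], [-0.003, -0.004, -1.0]]
wrist_force: [-0.2, 0.7, -0.1]
finger_gap: 0.0464
finger_force: 0.0
```

```bash
python3 -c "
from h import *
go((.479,-.396,-.0165,-.5))"
```

```text
t 16.15 at [ 0.4773 -0.3937  0.0318] yaw -0.48 gap 0.0464
slide [0.0018, 0.0025, 0.0483] dr [-0.0043, 0.0034, 0.0004] rows 1.2
```

jog_arm:
  steps:
    - {"slide": [0,0.0005,0.01],"dr": [0,0,0],"jaw": 120}
    - {"slide": [0,0.0005,0.025],"dr": [0,0,0],"jaw": 120}
    - {"slide": [0,0.0005,0.038],"dr": [0,0,0],"jaw": 120}
    - {"slide": [0,0.0005,0.045],"dr": [0,0,0],"jaw": 120}
    - {"slide": [0,0.0005,0.047],"dr": [0,0,0],"jaw": 120}
    - {"slide": [0,0.0005,0.047],"dr": [0,0,0],"jaw": 120}
    - {"slide": [0,0.0005,0.047],"dr": [0,0,0],"jaw": 120}

```text
time_s: 16.73
position: [0.4792, -0.3968, -0.0119]
ee_rot: [[1.0, -0.009, 0.001], [-0.009, -1.0, -0.0], [0.001, 0.0, -1.0]]
wrist_force: [0.7, -0.2, 0.2]
finger_gap: 0.0461
finger_force: 0.0
```

jog_arm:
  steps:
    - {"slide": [0,0,0.002],"dr": [0,0,0],"jaw": 120}
    - {"slide": [0,0,0.0045],"dr": [0,0,0],"jaw": 120}
    - {"slide": [0,0,0.0045],"dr": [0,0,0],"jaw": 150}
    - {"slide": [0,0,0.0045],"dr": [0,0,0],"jaw": 170}
    - {"slide": [0,0,0.0045],"dr": [0,0,0],"jaw": 190}
    - {"slide": [0,0,0.0045],"dr": [0,0,0],"jaw": 255}
    - {"slide": [0,0,0.0045],"dr": [0,0,0],"jaw": 255}
    - {"slide": [0,0,0.0045],"dr": [0,0,0],"jaw": 255}
    - {"slide": [0,0,0.0045],"dr": [0,0,0],"jaw": 255}
    - {"slide": [0,0,0.0045],"dr": [0,0,0],"jaw": 255}

```text
time_s: 17.57
position: [0.479, -0.397, -0.0167]
ee_rot: [[1.0, -0.009, 0.001], [-0.009, -1.0, -0.001], [0.001, 0.001, -1.0]]
wrist_force: [0.9, -2.4, -1.1]
finger_gap: 0.0162
finger_force: 30.0
```

```bash
python3 -c "
from h import *
st();snap('top','t5');snap('wrist','w5');go((.491,-.1553,.05,3.35),(.491,-.1553,-.0155,3.35))
a=cv2.imread('pics/t5.png')[130:260,200:400]; b=cv2.imread('pics/w5.png');cv2.imwrite('pics/t5v.png',np.hstack([cv2.resize(a,(400,300)),cv2.resize(b,(400,300))]))"
```

```text
{'time_s': 17.5667, 'position': [0.479, -0.397, -0.0167], 'ee_rot': [[1.0, -0.0088, 0.0007], [-0.0088, -1.0, -0.0006], [0.0007, 0.0006, -1.0]], 'wrist_force': [0.9036, -2.3874, -1.1426], 'finger_gap': 0.0162, 'joint_positions': [-46.9146, 25.1135, 95.9445, 0.0061, 58.8914, 43.5854]}
t 17.67 at [ 0.479  -0.397  -0.0168] yaw -0.51 gap 0.0165
slide [0.0099, -0.2418, -0.0669] dr [0.0005, -0.0006, -0.0673] rows 6.0
slide [0.0099, -0.2418, -0.0014] dr [0.0005, -0.0006, -0.0673] rows 5.8
```

View pics/t5v.png

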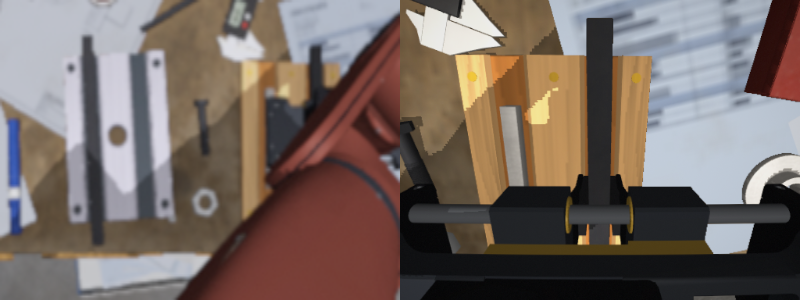

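The black bar is gripped across its middle, and its far end is at about (256,23) in full-size wrist pixels.

```bash
python3 -c "
from h import *
d=load('w5'); print(onplane(d,[((600-400)*1.28,18*1.28),((587-400)*1.28,18*1.28),((613-400)*1.28,18*1.28)],.027).round(4))"
```

```text
[[ 0.5998 -0.3986  0.027 ]
 [ 0.5998 -0.3906  0.027 ]
 [ 0.5997 -0.4067  0.027 ]]
```

jog_arm:
  steps:
    - {"slide": [0,0,-0.01],"dr": [0,0,0],"jaw": 255}
    - {"slide": [0,0,-0.03],"dr": [0,0,0],"jaw": 255}
    - {"slide": [0,0,-0.055],"dr": [0,0,0],"jaw": 255}
    - {"slide": [0,-0.01,-0.07],"dr": [0,0,0],"jaw": 255}
    - {"slide": [0.002,-0.03,-0.07],"dr": [0,0,-0.01],"jaw": 255}
    - {"slide": [0.004,-0.055,-0.07],"dr": [0,0,-0.02],"jaw": 255}
    - {"slide": [0.006,-0.085,-0.07],"dr": [0,0,-0.03],"jaw": 255}
    - {"slide": [0.008,-0.115,-0.07],"dr": [0,0,-0.04],"jaw": 255}
    - {"slide": [0.01,-0.145,-0.07],"dr": [0,0,-0.05],"jaw": 255}
    - {"slide": [0.012,-0.175,-0.07],"dr": [0,0,-0.06],"jaw": 255}
    - {"slide": [0.0147,-0.2,-0.07],"dr": [0,0,-0.067],"jaw": 255}
    - {"slide": [0.0147,-0.222,-0.07],"dr": [0,0,-0.067],"jaw": 255}
    - {"slide": [0.0147,-0.236,-0.07],"dr": [0,0,-0.067],"jaw": 255}
    - {"slide": [0.0147,-0.242,-0.065],"dr": [0,0,-0.067],"jaw": 255}
    - {"slide": [0.0147,-0.242,-0.05],"dr": [0,0,-0.067],"jaw": 255}
    - {"slide": [0.0147,-0.242,-0.035],"dr": [0,0,-0.067],"jaw": 255}
    - {"slide": [0.0147,-0.242,-0.023],"dr": [0,0,-0.067],"jaw": 255}
    - {"slide": [0.0147,-0.242,-0.017],"dr": [0,0,-0.067],"jaw": 255}
    - {"slide": [0.0147,-0.242,-0.017],"dr": [0,0,-0.067],"jaw": 255}
    - {"slide": [0.0147,-0.242,-0.017],"dr": [0,0,-0.067],"jaw": 255}

```text
time_s: 19.33
position: [0.4953, -0.155, -0.0002]
ee_rot: [[0.998, 0.058, -0.001], [0.058, -0.998, 0.001], [-0.001, -0.001, -1.0]]
wrist_force: [-0.3, -1.4, -4.4]
finger_gap: 0.0167
finger_force: 30.0
```

```bash
python3 -c "
from h import *
st();snap('wrist','w6');go((.4958,-.155,-.0157,3.35))
b=cv2.imread('pics/w6.png');cv2.imwrite('pics/w6v.png',cv2.resize(b,(800,600)))"
```

```text
{'time_s': 19.3333, 'position': [0.4953, -0.155, -0.0002], 'ee_rot': [[0.9983, 0.0576, -0.0007], [0.0576, -0.9983, 0.0006], [-0.0007, -0.0007, -1.0]], 'wrist_force': [-0.2737, -1.3754, -4.3863], 'finger_gap': 0.0167, 'joint_positions': [-26.0993, 11.4976, 111.4162, 0.0187, 57.138, 60.5893]}
t 19.38 at [ 0.496  -0.1553  0.0005] yaw 3.31 gap 0.0166
slide [-0.0002, -0.0003, 0.0162] dr [0.0, -0.0006, -0.0007] rows 0.4
```

View pics/w6v.png

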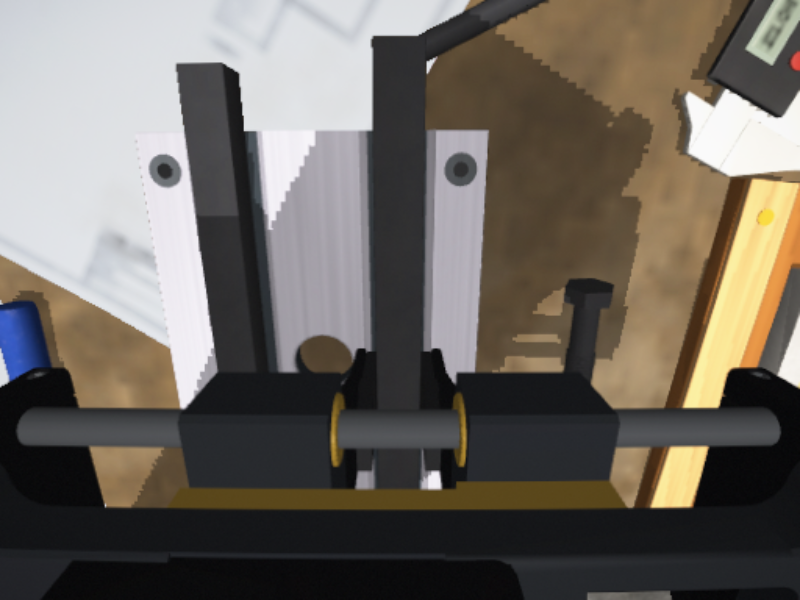

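```bash
python3 -c "
from h import *
d=load('w6'); k=.64
for p in [(436,45),(440,52),(450,30),(470,25),(500,12),(432,55)]: print('hex',p,bydepth(d,[(int(p[0]*k),int(p[1]*k))]).round(4))
d=load('w3'); 
d=load('t5')
for u,v in [(145,27),(143,28),(150,24),(165,14),(180,8)]:
    U,V=200+u/2,130+v*130/300; print(bydepth(d,[(int(U),int(V))]).round(4))
d=load('w1')
for p in [(542,297),(546,305),(560,335),(575,365)]: print('w1',bydepth(d,[(int(p[0]*k),int(p[1]*k))]).round(4))
d=load('w6'); print('far end', onplane(d,[(374*k,40*k),(420*k,40*k)],.044).round(4), 'b1 far',onplane(d,[(179*k,66*k),(224*k,65*k)],.027).round(4))
"
```

```text
hex (436, 45) [[ 0.6231 -0.1621  0.0094]]
hex (440, 52) [[ 0.6212 -0.1637  0.0063]]
hex (450, 30) [[ 0.6279 -0.1669  0.0101]]
hex (470, 25) [[ 0.6301 -0.1739  0.0094]]
hex (500, 12) [[ 0.6356 -0.1851  0.0094]]
hex (432, 55) [[ 0.62   -0.1608  0.006 ]]
[[ 0.6238 -0.1588  0.0112]]
[[ 0.6204 -0.1559  0.0126]]
[[ 0.6267 -0.1673  0.0114]]
[[ 0.6387 -0.1872  0.0106]]
[[ 0.6486 -0.2103  0.0078]]
w1 [[ 0.6198 -0.1594  0.0095]]
w1 [[ 0.6253 -0.1673  0.0088]]
w1 [[ 0.6422 -0.1976  0.0082]]
w1 [[ 0.6605 -0.2285  0.0098]]
far end [[ 0.6143 -0.1408  0.044 ]
 [ 0.6151 -0.1549  0.044 ]] b1 far [[ 0.6072 -0.0719  0.027 ]
 [ 0.6082 -0.0877  0.027 ]]
```

jog_arm:
  steps:
    - {"slide": [-0.003,0,0],"dr": [0,0,0],"jaw": 255}
    - {"slide": [-0.006,0.0004,0.004],"dr": [0,0,0],"jaw": 255}
    - {"slide": [-0.006,0.0004,0.008],"dr": [0,0,0],"jaw": 255}
    - {"slide": [-0.006,0.0004,0.012],"dr": [0,0,0],"jaw": 255}
    - {"slide": [-0.006,0.0004,0.0145],"dr": [0,0,0],"jaw": 255}
    - {"slide": [-0.006,0.0004,0.016],"dr": [0,0,0],"jaw": 255}
    - {"slide": [-0.006,0.0004,0.016],"dr": [0,0,0],"jaw": 255}
    - {"slide": [-0.006,0.0004,0.016],"dr": [0,0,0],"jaw": 255}

```text
time_s: 20.05
position: [0.4897, -0.1554, -0.016]
ee_rot: [[0.998, 0.058, 0.0], [0.058, -0.998, 0.0], [0.0, -0.0, -1.0]]
wrist_force: [1.2, 0.7, -5.5]
finger_gap: 0.0165
finger_force: 30.0
```

jog_arm:
  steps:
    - {"slide": [0,0,0.0006],"dr": [0,0,0],"jaw": 255}
    - {"slide": [0,0,0.0006],"dr": [0,0,0],"jaw": 255}
    - {"slide": [0,0,0.0006],"dr": [0,0,0],"jaw": 120}
    - {"slide": [0,0,0.0006],"dr": [0,0,0],"jaw": 120}
    - {"slide": [0,0,0.0006],"dr": [0,0,0],"jaw": 120}
    - {"slide": [0,0,0.0006],"dr": [0,0,0],"jaw": 120}
    - {"slide": [0,0,0.0006],"dr": [0,0,0],"jaw": 120}
    - {"slide": [0,0,0.0006],"dr": [0,0,0],"jaw": 120}
    - {"slide": [0,0,-0.02],"dr": [0,0,0],"jaw": 120}
    - {"slide": [0,0,-0.05],"dr": [0,0,0],"jaw": 120}
    - {"slide": [0,0,-0.085],"dr": [0,0,0],"jaw": 120}
    - {"slide": [0,0,-0.11],"dr": [0,0,0],"jaw": 120}
    - {"slide": [-0.01,-0.03,-0.125],"dr": [0,0,0.02],"jaw": 120}
    - {"slide": [-0.02,-0.07,-0.125],"dr": [0,0,0.03],"jaw": 120}
    - {"slide": [-0.03,-0.11,-0.125],"dr": [0,0,0.04],"jaw": 120}
    - {"slide": [-0.04,-0.14,-0.125],"dr": [0,0,0.058],"jaw": 120}
    - {"slide": [-0.04,-0.16,-0.125],"dr": [0,0,0.058],"jaw": 120}
    - {"slide": [-0.04,-0.17,-0.125],"dr": [0,0,0.058],"jaw": 120}
    - {"slide": [-0.04,-0.17,-0.125],"dr": [0,0,0.058],"jaw": 120}
    - {"slide": [-0.04,-0.17,-0.125],"dr": [0,0,0.058],"jaw": 120}

```text
time_s: 21.72
position: [0.4403, 0.0116, 0.1094]
ee_rot: [[1.0, 0.002, 0.001], [0.002, -1.0, -0.0], [0.001, 0.0, -1.0]]
wrist_force: [0.6, 0.4, 0.2]
finger_gap: 0.0461
finger_force: 0.0
```

```bash
python3 -c "
from h import *
st();snap('wrist','w7')
b=cv2.imread('pics/w7.png');cv2.imwrite('pics/w7v.png',cv2.resize(b,(800,600)))"
```

```text
{'time_s': 21.7167, 'position': [0.4403, 0.0116, 0.1094], 'ee_rot': [[1.0, 0.0017, 0.0009], [0.0017, -1.0, -0.0005], [0.0009, 0.0005, -1.0]], 'wrist_force': [0.5897, 0.4473, 0.1787], 'finger_gap': 0.0461, 'joint_positions': [-8.7526, -8.9905, 118.8338, -0.0193, 70.1016, 81.1579]}
```

View pics/w7v.png

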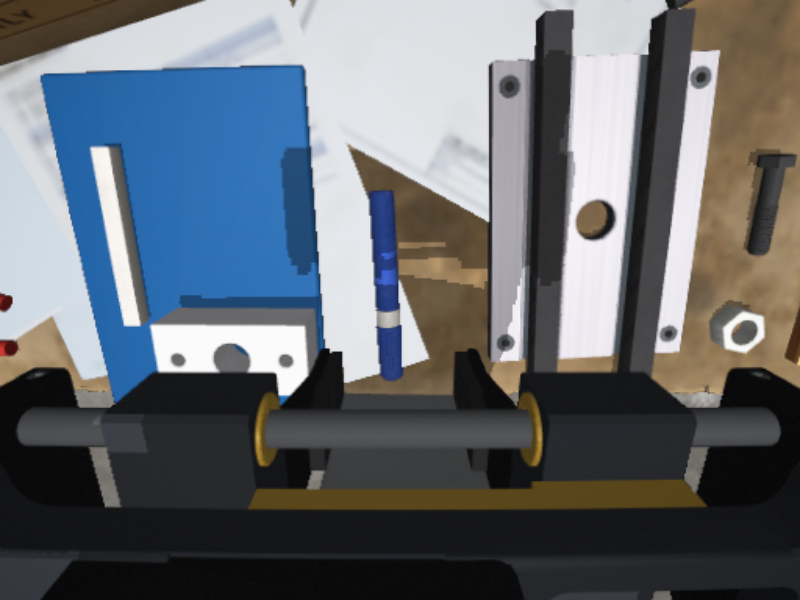

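Both black bars lie in the plate's tracks, with far ends near y≈12 and the plate hole at (596,220). The bright bar is on the mat from about (102,147) to (132,325). The housing lies flat on the mat with its end holes at (178,360) and (286,361).

Run:
```python
from h import *
d=load('w7'); k=512/800
def P(n,l,z): 
    q=onplane(d,(np.array(l)+.5)*k-.5,z)[:,:2]; v=q[-1]-q[0]; print(n,q.round(4).tolist(),'mean',q.mean(0).round(4),'ang',np.degrees(np.arctan2(v[1],v[0])).round(2)); return q
P('bright',[(132,325),(102,147)],.020)
P('hous holes',[(286,361),(178,360)],.044)
P('bore',[(232,360)],.044)
P('far ends b1',[(537,12),(573,11)],.027); P('b2',[(654,11),(694,10)],.027)
P('b1 line',[(541,300),(555,12)],.027);P('b2 line',[(640,340),(674,11)],.027)
P('plate screws',[(505,342),(668,333),(509,86),(700,76)],.013)
for p in [(555,60),(555,280),(672,60),(642,320)]: print(bydepth(d,[(int(p[0]*k),int(p[1]*k))]).round(4))
go((.4753,.20,.0,0),(.4753,.2,-.0185,0))
```

```text
bright [[0.417, 0.2], [0.536, 0.1979]] mean [0.4765 0.1989] ang -0.98
hous holes [[0.4007, 0.0857], [0.4012, 0.1575]] mean [0.401  0.1216] ang 89.6
bore [[0.4014, 0.1214]] mean [0.4014 0.1214] ang 0.0
far ends b1 [[0.6071, -0.0663], [0.6079, -0.0867]] mean [ 0.6075 -0.0765] ang -87.84
b2 [[0.6087, -0.1331], [0.6098, -0.1561]] mean [ 0.6093 -0.1446] ang -87.41
b1 line [[0.4376, -0.0843], [0.6072, -0.0765]] mean [ 0.5224 -0.0804] ang 2.62
b2 line [[0.4084, -0.1568], [0.609, -0.1446]] mean [ 0.5087 -0.1507] ang 3.48
plate screws [[0.4013, -0.066], [0.4081, -0.1853], [0.571, -0.0564], [0.5783, -0.175]] mean [ 0.4897 -0.1207] ang -31.63
[[ 0.5827 -0.0786  0.0277]]
[[ 0.4516 -0.092   0.0276]]
[[ 0.5839 -0.1477  0.027 ]]
[[ 0.4245 -0.1538  0.0286]]
t 21.77 at [0.4404 0.0111 0.1093] yaw 0.03 gap 0.0459
slide [0.035, -0.189, 0.1092] dr [0.0005, -0.0007, 0.0005] rows 5.3
slide [0.0349, -0.189, 0.1277] dr [0.0005, -0.0007, 0.0005] rows 5.5
```

jog_arm:
  steps:
    - {"slide": [0.01,-0.03,0.0],"dr": [0,0,0],"jaw": 120}
    - {"slide": [0.02,-0.07,0.0],"dr": [0,0,0],"jaw": 120}
    - {"slide": [0.03,-0.11,0.0],"dr": [0,0,0],"jaw": 120}
    - {"slide": [0.036,-0.15,0.0],"dr": [0,0,0.01],"jaw": 120}
    - {"slide": [0.036,-0.178,0.01],"dr": [0,0,0.012],"jaw": 120}
    - {"slide": [0.036,-0.188,0.03],"dr": [0,0,0.012],"jaw": 120}
    - {"slide": [0.036,-0.188,0.06],"dr": [0,0,0.012],"jaw": 120}
    - {"slide": [0.036,-0.188,0.09],"dr": [0,0,0.012],"jaw": 120}
    - {"slide": [0.036,-0.188,0.11],"dr": [0,0,0.012],"jaw": 120}
    - {"slide": [0.036,-0.188,0.12],"dr": [0,0,0.012],"jaw": 120}
    - {"slide": [0.036,-0.188,0.125],"dr": [0,0,0.012],"jaw": 120}
    - {"slide": [0.036,-0.188,0.1275],"dr": [0,0,0.012],"jaw": 120}
    - {"slide": [0.036,-0.188,0.1275],"dr": [0,0,0.012],"jaw": 150}
    - {"slide": [0.036,-0.188,0.1275],"dr": [0,0,0.012],"jaw": 180}
    - {"slide": [0.036,-0.188,0.1275],"dr": [0,0,0.012],"jaw": 200}
    - {"slide": [0.036,-0.188,0.1275],"dr": [0,0,0.012],"jaw": 255}
    - {"slide": [0.036,-0.188,0.1275],"dr": [0,0,0.012],"jaw": 255}
    - {"slide": [0.036,-0.188,0.1275],"dr": [0,0,0.012],"jaw": 255}
    - {"slide": [0.036,-0.188,0.1275],"dr": [0,0,0.012],"jaw": 255}
    - {"slide": [0.036,-0.188,0.1275],"dr": [0,0,0.012],"jaw": 255}

```text
time_s: 23.43
position: [0.4761, 0.2001, -0.0178]
ee_rot: [[1.0, -0.011, 0.001], [-0.011, -1.0, 0.0], [0.001, -0.0, -1.0]]
wrist_force: [-0.3, -0.8, 3.0]
finger_gap: 0.0111
finger_force: 30.0
```

```bash
python3 -c "
from h import *
go((.4805,-.3975,.09,-.85),(.4805,-.3975,-.0165,-.85))"
```

```text
t 23.43 at [ 0.4761  0.2001 -0.0178] yaw -0.66 gap 0.0111
slide [0.0113, 0.5975, -0.108] dr [-0.0004, -0.0009, 0.0034] rows 14.6
slide [0.0112, 0.5975, -0.0015] dr [-0.0004, -0.0009, 0.0034] rows 14.3
```

jog_arm:
  steps:
    - {"slide": [0,0,-0.02],"dr": [0,0,0],"jaw": 255}
    - {"slide": [0,0,-0.05],"dr": [0,0,0],"jaw": 255}
    - {"slide": [0,0.02,-0.08],"dr": [0,0,0],"jaw": 255}
    - {"slide": [0.001,0.05,-0.1],"dr": [0,0,0],"jaw": 255}
    - {"slide": [0.002,0.085,-0.108],"dr": [0,0,0],"jaw": 255}
    - {"slide": [0.003,0.12,-0.108],"dr": [0,0,0],"jaw": 255}
    - {"slide": [0.003,0.155,-0.108],"dr": [0,0,0],"jaw": 255}
    - {"slide": [0.004,0.19,-0.108],"dr": [0,0,0],"jaw": 255}
    - {"slide": [0.005,0.225,-0.108],"dr": [0,0,0],"jaw": 255}
    - {"slide": [0.006,0.26,-0.108],"dr": [0,0,0],"jaw": 255}
    - {"slide": [0.006,0.295,-0.108],"dr": [0,0,0],"jaw": 255}
    - {"slide": [0.007,0.33,-0.108],"dr": [0,0,0.003],"jaw": 255}
    - {"slide": [0.008,0.365,-0.108],"dr": [0,0,0.003],"jaw": 255}
    - {"slide": [0.009,0.4,-0.108],"dr": [0,0,0.003],"jaw": 255}
    - {"slide": [0.01,0.435,-0.108],"dr": [0,0,0.003],"jaw": 255}
    - {"slide": [0.011,0.47,-0.108],"dr": [0,0,0.003],"jaw": 255}
    - {"slide": [0.0112,0.505,-0.108],"dr": [0,0,0.003],"jaw": 255}
    - {"slide": [0.0112,0.54,-0.108],"dr": [0,0,0.003],"jaw": 255}
    - {"slide": [0.0112,0.57,-0.108],"dr": [0,0,0.003],"jaw": 255}
    - {"slide": [0.0112,0.59,-0.108],"dr": [0,0,0.003],"jaw": 255}

```text
time_s: 25.1
position: [0.4793, -0.3931, 0.0891]
ee_rot: [[1.0, -0.016, -0.0], [-0.016, -1.0, -0.0], [-0.0, 0.0, -1.0]]
wrist_force: [1.0, 1.1, -1.4]
finger_gap: 0.0115
finger_force: 30.0
```

jog_arm:
  steps:
    - {"slide": [0,0.0075,0.01],"dr": [0,0,0],"jaw": 255}
    - {"slide": [0,0.0075,0.035],"dr": [0,0,0],"jaw": 255}
    - {"slide": [0,0.0075,0.06],"dr": [0,0,0],"jaw": 255}
    - {"slide": [0,0.0075,0.08],"dr": [0,0,0],"jaw": 255}
    - {"slide": [0,0.0075,0.093],"dr": [0,0,0],"jaw": 255}
    - {"slide": [0,0.0075,0.099],"dr": [0,0,0],"jaw": 255}
    - {"slide": [0,0.0075,0.101],"dr": [0,0,0],"jaw": 255}
    - {"slide": [0,0.0075,0.101],"dr": [0,0,0],"jaw": 255}
    - {"slide": [0,0.0075,0.101],"dr": [0,0,0],"jaw": 255}

```text
time_s: 25.85
position: [0.4809, -0.3982, -0.0101]
ee_rot: [[1.0, -0.014, 0.002], [-0.014, -1.0, -0.001], [0.002, 0.001, -1.0]]
wrist_force: [0.2, 0.2, -0.4]
finger_gap: 0.011
finger_force: 30.0
```

```bash
python3 -c "
from h import *
st();go((.4805,-.3975,-.016,-.85))"
```

```text
{'time_s': 25.85, 'position': [0.4809, -0.3982, -0.0101], 'ee_rot': [[0.9999, -0.0144, 0.0017], [-0.0144, -0.9999, -0.0013], [0.0017, 0.0013, -1.0]], 'wrist_force': [0.1703, 0.1768, -0.4121], 'finger_gap': 0.011, 'joint_positions': [-46.8709, 24.7645, 95.5805, 0.0247, 59.5328, 43.9392]}
t 25.85 at [ 0.4809 -0.3982 -0.0101] yaw -0.82 gap 0.011
slide [-0.0004, -0.0007, 0.0059] dr [0.0013, -0.0017, 0.0005] rows 0.1
```

Lower the last few mm, release, rise, and travel back to a view of the stand.

jog_arm:
  steps:
    - {"slide": [0,-0.0005,0.002],"dr": [0,0,0],"jaw": 255}
    - {"slide": [0,-0.0005,0.004],"dr": [0,0,0],"jaw": 255}
    - {"slide": [0,-0.0005,0.0058],"dr": [0,0,0],"jaw": 255}
    - {"slide": [0,-0.0005,0.0058],"dr": [0,0,0],"jaw": 255}
    - {"slide": [0,-0.0005,0.0058],"dr": [0,0,0],"jaw": 120}
    - {"slide": [0,-0.0005,0.0058],"dr": [0,0,0],"jaw": 120}
    - {"slide": [0,-0.0005,0.0058],"dr": [0,0,0],"jaw": 120}
    - {"slide": [0,-0.0005,0.0058],"dr": [0,0,0],"jaw": 120}
    - {"slide": [0,-0.0005,0.0058],"dr": [0,0,0],"jaw": 120}
    - {"slide": [0,0,-0.02],"dr": [0,0,0],"jaw": 60}
    - {"slide": [0,0,-0.05],"dr": [0,0,0],"jaw": 0}
    - {"slide": [0,-0.01,-0.08],"dr": [0,0,0],"jaw": 0}
    - {"slide": [-0.02,-0.03,-0.11],"dr": [0,0,-0.1],"jaw": 0}
    - {"slide": [-0.05,-0.05,-0.14],"dr": [0,0,-0.2],"jaw": 0}
    - {"slide": [-0.08,-0.08,-0.16],"dr": [0,0,-0.2],"jaw": 0}
    - {"slide": [-0.09,-0.1,-0.17],"dr": [0,0,-0.2],"jaw": 0}
    - {"slide": [-0.09,-0.11,-0.17],"dr": [0,0,-0.2],"jaw": 0}
    - {"slide": [-0.09,-0.11,-0.17],"dr": [0,0,-0.2],"jaw": 0}
    - {"slide": [-0.09,-0.11,-0.17],"dr": [0,0,-0.2],"jaw": 0}

```text
time_s: 27.43
position: [0.392, -0.2864, 0.1584]
ee_rot: [[0.983, 0.185, 0.001], [0.185, -0.983, -0.001], [0.001, 0.001, -1.0]]
wrist_force: [0.2, 0.2, -0.9]
finger_gap: 0.0866
finger_force: 0.0
```

```bash
python3 -c "
from h import *
st();snap('wrist','w8');go((.4012,.1215,.08,90),(.4012,.1215,-.014,90))
b=cv2.imread('pics/w8.png');cv2.imwrite('pics/w8v.png',cv2.resize(b,(800,600)))"
```

```text
{'time_s': 27.4333, 'position': [0.392, -0.2864, 0.1584], 'ee_rot': [[0.9827, 0.185, 0.0008], [0.185, -0.9827, -0.0005], [0.0007, 0.0007, -1.0]], 'wrist_force': [0.2178, 0.1529, -0.8611], 'finger_gap': 0.0866, 'joint_positions': [-45.4873, -5.2782, 109.956, 0.0132, 75.267, 33.8466]}
t 27.48 at [ 0.3919 -0.2868  0.158 ] yaw 10.64 gap 0.0867
slide [0.0845, -0.3995, 0.078] dr [-0.0001, -0.0001, -1.3851] rows 11.1
slide [0.0845, -0.3995, 0.172] dr [-0.0001, -0.0001, -1.3851] rows 11.1
```

View pics/w8v.png

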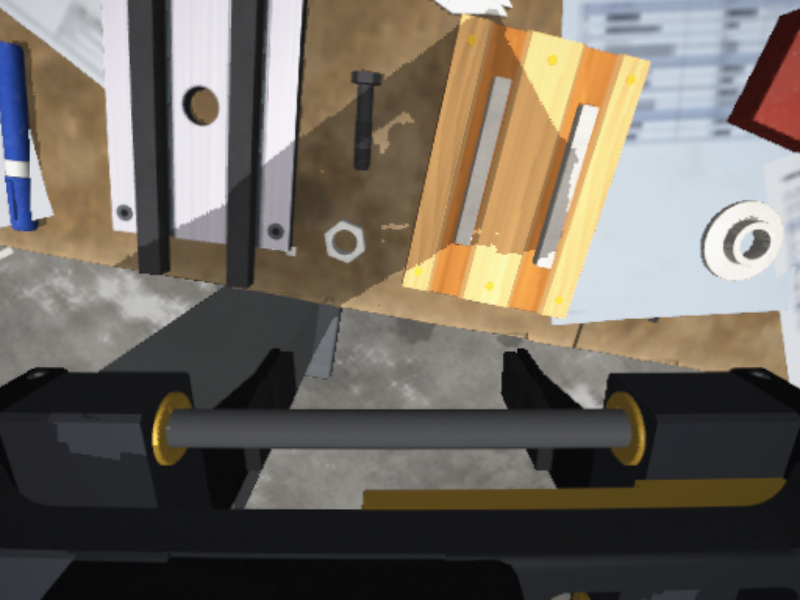

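The stand now holds both bright bars in its tracks, (499,78)–(465,242) and (590,105)–(543,265). Next I fetch the housing.

jog_arm:
  steps:
    - {"slide": [0.0,-0.03,0.0],"dr": [0,0,-0.12],"jaw": 0}
    - {"slide": [0.01,-0.065,0.0],"dr": [0,0,-0.24],"jaw": 0}
    - {"slide": [0.018,-0.1,0.0],"dr": [0,0,-0.36],"jaw": 0}
    - {"slide": [0.027,-0.135,0.0],"dr": [0,0,-0.48],"jaw": 0}
    - {"slide": [0.035,-0.17,0.0],"dr": [0,0,-0.6],"jaw": 0}
    - {"slide": [0.043,-0.205,0.01],"dr": [0,0,-0.72],"jaw": 0}
    - {"slide": [0.05,-0.24,0.02],"dr": [0,0,-0.84],"jaw": 0}
    - {"slide": [0.058,-0.275,0.03],"dr": [0,0,-0.96],"jaw": 0}
    - {"slide": [0.066,-0.31,0.04],"dr": [0,0,-1.08],"jaw": 0}
    - {"slide": [0.073,-0.345,0.05],"dr": [0,0,-1.2],"jaw": 0}
    - {"slide": [0.08,-0.375,0.06],"dr": [0,0,-1.3],"jaw": 0}
    - {"slide": [0.0845,-0.393,0.07],"dr": [0,0,-1.3851],"jaw": 0}
    - {"slide": [0.0845,-0.3995,0.09],"dr": [0,0,-1.3851],"jaw": 0}
    - {"slide": [0.0845,-0.3995,0.105],"dr": [0,0,-1.3851],"jaw": 0}
    - {"slide": [0.0845,-0.3995,0.105],"dr": [0,0,-1.3851],"jaw": 0}
    - {"slide": [0.0845,-0.3995,0.105],"dr": [0,0,-1.3851],"jaw": 0}

```text
time_s: 28.82
position: [0.4003, 0.1216, 0.0522]
ee_rot: [[0.0, 1.0, -0.004], [1.0, -0.0, -0.0], [-0.0, -0.004, -1.0]]
wrist_force: [-0.0, 0.2, 1.1]
finger_gap: 0.0867
finger_force: 0.0
```

Run:
```python
from h import *
go((.4012,.1215,-.015,90))
d=load('w8'); k=512/800
c=np.array([.481,-.3635]); a=np.radians(-.85); R=np.array([[np.cos(a),np.sin(a)],[-np.sin(a),np.cos(a)]])
for l in ([(499,78),(465,242)],[(590,105),(543,265)]):
    q=onplane(d,(np.array(l)+.5)*k-.5,.022)[:,:2]; v=q[0]-q[1]
    print((R@(q.mean(0)-c)).round(4), np.degrees(np.arctan2(v[1],v[0])).round(2))
for p in [(495,100),(470,220),(588,115),(548,255)]: print(bydepth(d,[(int(p[0]*k),int(p[1]*k))]).round(4))
```

```text
t 28.82 at [0.4003 0.1216 0.0522] yaw 89.98 gap 0.0867
slide [-0.0001, 0.0012, 0.0672] dr [-0.0039, 0.0004, -0.0004] rows 1.6
[0.0052 0.0329] 1.32
[ 0.0008 -0.0334] -0.44
[[ 0.5305 -0.3295  0.021 ]]
[[ 0.446  -0.3312  0.0211]]
[[ 0.5341 -0.3974  0.0228]]
[[ 0.4305 -0.3971  0.0228]]
```

jog_arm:
  steps:
    - {"slide": [0,0.0005,0.02],"dr": [0,0,0],"jaw": 0}
    - {"slide": [0,0.0005,0.04],"dr": [0,0,0],"jaw": 0}
    - {"slide": [0,0.0005,0.055],"dr": [0,0,0],"jaw": 0}
    - {"slide": [0,0.0005,0.064],"dr": [0,0,0],"jaw": 0}
    - {"slide": [0,0.0005,0.067],"dr": [0,0,0],"jaw": 0}
    - {"slide": [0,0.0005,0.067],"dr": [0,0,0],"jaw": 0}
    - {"slide": [0,0.0005,0.067],"dr": [0,0,0],"jaw": 50}
    - {"slide": [0,0.0005,0.067],"dr": [0,0,0],"jaw": 80}
    - {"slide": [0,0.0005,0.067],"dr": [0,0,0],"jaw": 100}
    - {"slide": [0,0.0005,0.067],"dr": [0,0,0],"jaw": 255}
    - {"slide": [0,0.0005,0.067],"dr": [0,0,0],"jaw": 255}
    - {"slide": [0,0.0005,0.067],"dr": [0,0,0],"jaw": 255}
    - {"slide": [0,0.0005,0.067],"dr": [0,0,0],"jaw": 255}
    - {"slide": [0,0.0005,0.067],"dr": [0,0,0],"jaw": 255}

```text
time_s: 29.98
position: [0.4014, 0.1219, -0.0132]
ee_rot: [[0.0, 1.0, -0.0], [1.0, -0.0, 0.0], [0.0, -0.0, -1.0]]
wrist_force: [-1.1, 0.7, 3.6]
finger_gap: 0.0497
finger_force: 30.0
```

Run:
```python
from h import *
s=st(); d=snap('wrist','w9')
# housing end hole seen near top of picture: dark blobs around it
c=cv2.imread('pics/w9.png'); cv2.imwrite('pics/w9v.png',cv2.resize(c,(800,600)))
go((.4898,-.1212,.08,93.35),(.4898,-.1212,.006,93.35))
```

```text
{'time_s': 29.9833, 'position': [0.4014, 0.1219, -0.0132], 'ee_rot': [[0.0003, 1.0, -0.0001], [1.0, -0.0003, 0.0002], [0.0002, -0.0001, -1.0]], 'wrist_force': [-1.0744, 0.6586, 3.6077], 'finger_gap': 0.0497, 'joint_positions': [6.086, -0.2085, 126.0011, 0.0142, 54.2118, 6.097]}
t 30.03 at [ 0.4014  0.1219 -0.0132] yaw 89.98 gap 0.0497
slide [-0.2431, 0.0885, -0.0933] dr [-0.0002, -0.0002, -0.0588] rows 6.6
slide [-0.2431, 0.0885, -0.0193] dr [-0.0002, -0.0002, -0.0588] rows 6.2
```

View pics/w9v.png

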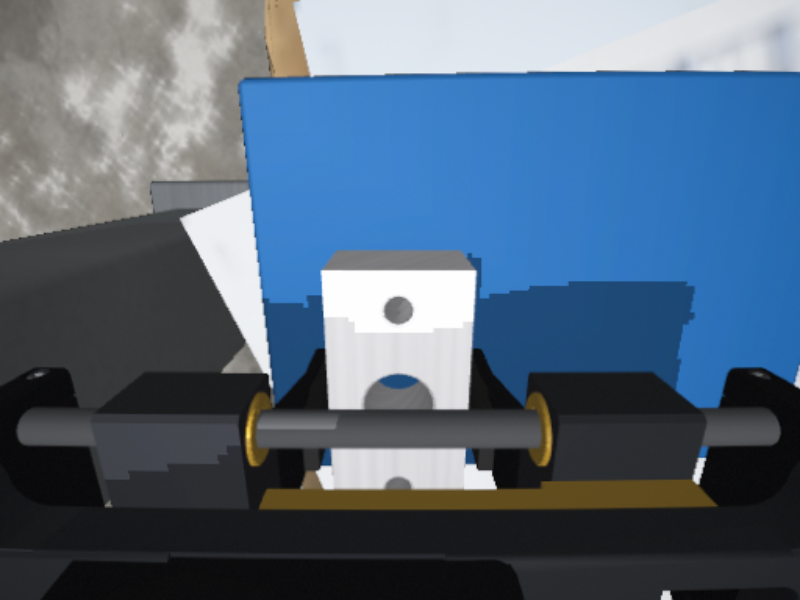

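The housing is gripped square, with its visible end hole at (398,310) and its end edge at y≈270.

Run:
```python
from h import *
d=load('w9');k=.64
print((onplane(d,(np.array([(398,310),(321,270),(475,269),(399,400)])+.5)*k-.5,.044)).round(4))
```

```text
[[0.4015 0.1584 0.044 ]
 [0.3766 0.1721 0.044 ]
 [0.4264 0.1723 0.044 ]
 [0.4017 0.1246 0.044 ]]
```

jog_arm:
  steps:
    - {"slide": [0,0,-0.015],"dr": [0,0,0],"jaw": 255}
    - {"slide": [0,0,-0.04],"dr": [0,0,0],"jaw": 255}
    - {"slide": [0,0,-0.07],"dr": [0,0,0],"jaw": 255}
    - {"slide": [-0.02,0.006,-0.09],"dr": [0,0,-0.01],"jaw": 255}
    - {"slide": [-0.045,0.015,-0.093],"dr": [0,0,-0.02],"jaw": 255}
    - {"slide": [-0.075,0.027,-0.093],"dr": [0,0,-0.03],"jaw": 255}
    - {"slide": [-0.105,0.038,-0.093],"dr": [0,0,-0.04],"jaw": 255}
    - {"slide": [-0.135,0.049,-0.093],"dr": [0,0,-0.05],"jaw": 255}
    - {"slide": [-0.165,0.06,-0.093],"dr": [0,0,-0.059],"jaw": 255}
    - {"slide": [-0.195,0.071,-0.093],"dr": [0,0,-0.059],"jaw": 255}
    - {"slide": [-0.22,0.08,-0.093],"dr": [0,0,-0.059],"jaw": 255}
    - {"slide": [-0.237,0.086,-0.093],"dr": [0,0,-0.059],"jaw": 255}
    - {"slide": [-0.2431,0.0885,-0.09],"dr": [0,0,-0.059],"jaw": 255}
    - {"slide": [-0.2431,0.0885,-0.075],"dr": [0,0,-0.059],"jaw": 255}
    - {"slide": [-0.2431,0.0885,-0.055],"dr": [0,0,-0.059],"jaw": 255}
    - {"slide": [-0.2431,0.0885,-0.04],"dr": [0,0,-0.059],"jaw": 255}
    - {"slide": [-0.2431,0.0885,-0.03],"dr": [0,0,-0.059],"jaw": 255}
    - {"slide": [-0.2431,0.0885,-0.026],"dr": [0,0,-0.059],"jaw": 255}
    - {"slide": [-0.2431,0.0885,-0.026],"dr": [0,0,-0.059],"jaw": 255}
    - {"slide": [-0.2431,0.0885,-0.026],"dr": [0,0,-0.059],"jaw": 255}

```text
time_s: 31.7
position: [0.4902, -0.121, 0.0129]
ee_rot: [[-0.059, 0.998, 0.0], [0.998, 0.059, 0.0], [0.0, 0.0, -1.0]]
wrist_force: [0.3, 0.5, -3.5]
finger_gap: 0.0499
finger_force: 30.0
```

```bash
python3 -c "
from h import *
st(); go((.4898,-.1212,.0063,93.35))"
```

```text
{'time_s': 31.7, 'position': [0.4902, -0.121, 0.0129], 'ee_rot': [[-0.059, 0.9983, 0.0004], [0.9983, 0.059, 0.0002], [0.0001, 0.0004, -1.0]], 'wrist_force': [0.2813, 0.5186, -3.4917], 'finger_gap': 0.0499, 'joint_positions': [-22.8409, 8.3966, 113.296, 0.0221, 58.2881, -26.2341]}
t 31.7 at [ 0.4902 -0.121   0.0129] yaw 93.38 gap 0.0499
slide [-0.0001, -0.0004, 0.0066] dr [0.0004, -0.0001, 0.0006] rows 0.2
```

jog_arm:
  steps:
    - {"slide": [0,-0.0004,0.003],"dr": [0,0,0],"jaw": 255}
    - {"slide": [0,-0.0004,0.005],"dr": [0,0,0],"jaw": 255}
    - {"slide": [0,-0.0004,0.0066],"dr": [0,0,0],"jaw": 255}
    - {"slide": [0,-0.0004,0.0066],"dr": [0,0,0],"jaw": 255}
    - {"slide": [0,-0.0004,0.0066],"dr": [0,0,0],"jaw": 255}

```text
time_s: 32.12
position: [0.4896, -0.1213, 0.0061]
ee_rot: [[-0.059, 0.998, 0.0], [0.998, 0.059, 0.0], [0.0, 0.0, -1.0]]
wrist_force: [0.7, -0.5, -2.2]
finger_gap: 0.0497
finger_force: 30.0
```

jog_arm:
  steps:
    - {"slide": [0,0,0.0005],"dr": [0,0,0],"jaw": 255}
    - {"slide": [0,0,0.0005],"dr": [0,0,0],"jaw": 0}
    - {"slide": [0,0,0.0005],"dr": [0,0,0],"jaw": 0}
    - {"slide": [0,0,0.0005],"dr": [0,0,0],"jaw": 0}
    - {"slide": [0,0,0.0005],"dr": [0,0,0],"jaw": 0}
    - {"slide": [0,0,0.0005],"dr": [0,0,0],"jaw": 0}
    - {"slide": [0,0,0.0005],"dr": [0,0,0],"jaw": 0}
    - {"slide": [0,0,-0.01],"dr": [0,0,0],"jaw": 0}
    - {"slide": [0,0,-0.03],"dr": [0,0,0],"jaw": 0}
    - {"slide": [0,0,-0.06],"dr": [0,0,0],"jaw": 0}
    - {"slide": [0,0,-0.09],"dr": [0,0,0],"jaw": 0}
    - {"slide": [-0.02,0,-0.12],"dr": [0,0,0],"jaw": 0}
    - {"slide": [-0.04,0,-0.15],"dr": [0,0,0],"jaw": 0}
    - {"slide": [-0.06,0,-0.17],"dr": [0,0,0],"jaw": 0}
    - {"slide": [-0.07,0,-0.18],"dr": [0,0,0],"jaw": 0}
    - {"slide": [-0.07,0,-0.18],"dr": [0,0,0],"jaw": 0}
    - {"slide": [-0.07,0,-0.18],"dr": [0,0,0],"jaw": 0}
    - {"slide": [-0.07,0,-0.18],"dr": [0,0,0],"jaw": 0}

```text
time_s: 33.62
position: [0.4925, -0.1898, 0.184]
ee_rot: [[-0.059, 0.998, -0.003], [0.998, 0.059, 0.002], [0.003, -0.002, -1.0]]
wrist_force: [0.2, -0.0, -0.5]
finger_gap: 0.0867
finger_force: 0.0
```

```bash
python3 -c "
from h import *
st(); snap('wrist','w10'); b=cv2.imread('pics/w10.png');cv2.imwrite('pics/w10v.png',cv2.resize(b,(800,600)))"
```

```text
{'time_s': 33.6167, 'position': [0.4925, -0.1898, 0.184], 'ee_rot': [[-0.0586, 0.9983, -0.0026], [0.9983, 0.0586, 0.0024], [0.0025, -0.0025, -1.0]], 'wrist_force': [0.1615, -0.0429, -0.4509], 'finger_gap': 0.0867, 'joint_positions': [-29.6728, -0.2146, 102.269, 0.0453, 78.1437, -33.0441]}
```

View pics/w10v.png

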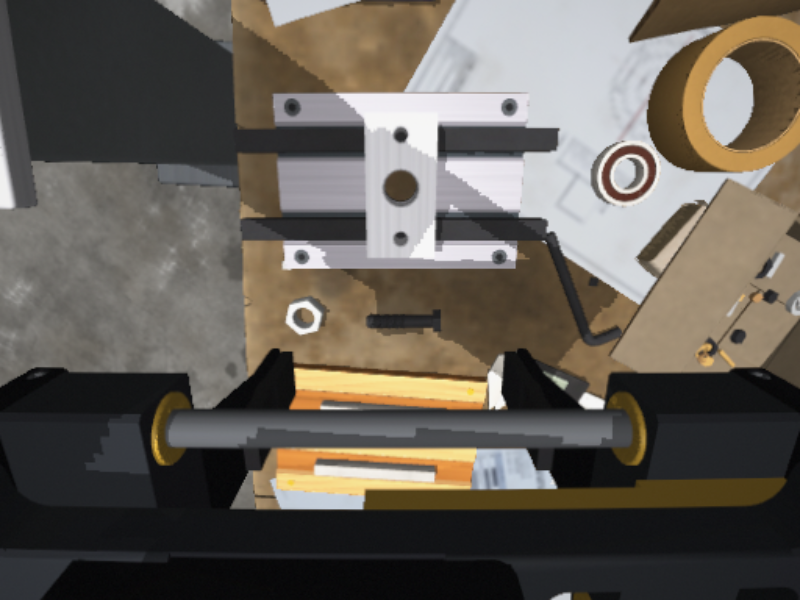

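The housing sits across both black bars with its bore at (401,187) and end holes at (400,134) and (400,239). I'll check this numerically before handing in.

Run:
```python
from h import *
d=load('w10');k=.64
f=lambda l,z:onplane(d,(np.array(l)+.5)*k-.5,z)[:,:2].round(4)
print('plate',f([(292,107),(509,107),(301,257),(499,257)],.013).mean(0)); print('bore',f([(401,187)],.063)); h=f([(400,134),(400,239)],.063); print(h, h.mean(0))
for p in [(385,125),(385,160),(385,215),(385,245),(425,125),(425,250),(480,140),(330,140),(480,228),(330,228)]: print(p,bydepth(d,[(int(p[0]*k),int(p[1]*k))]).round(4)[0])
print('far ends',f([(558,140),(548,229)],.027),'near',f([(237,139),(242,229)],.027))
```

```text
plate [ 0.4897   -0.121075]
bore [[ 0.4901 -0.1206]]
[[ 0.4874 -0.0853]
 [ 0.4916 -0.1575]] [ 0.4895 -0.1214]
(385, 125) [ 0.4766 -0.0804  0.0639]
(385, 160) [ 0.4777 -0.1027  0.0627]
(385, 215) [ 0.4795 -0.1403  0.0631]
(385, 245) [ 0.4806 -0.1617  0.0639]
(425, 125) [ 0.5042 -0.0788  0.0636]
(425, 250) [ 0.5107 -0.1648  0.0627]
(480, 140) [ 0.5489 -0.0828  0.0259]
(330, 140) [ 0.4339 -0.0895  0.0274]
(480, 228) [ 0.556  -0.1494  0.0277]
(330, 228) [ 0.4347 -0.1564  0.0272]
far ends [[ 0.6088 -0.0796]
 [ 0.6116 -0.1478]] near [[ 0.3621 -0.093 ]
 [ 0.3629 -0.1622]]
```

Everything is within limits: bore within 1 mm, level and square, bars about mid-length. Handing in.

```bash
python3 -c "
from plant import ticket
print(ticket.sign_off())"
```

```text
the job is handed in; nothing more can be done
None
```

I handed the job in at about 34 s: both black bars lie in the plate's tracks, both bright bars in the stand's, and the housing sits level and square on the black bars with its bore about 1 mm from the plate hole by my last measurements; the judge's result was not shown.

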